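Load a sample bottle under the drop-front hood of a measuring cell

TASK

First clear the loose post stand from in front of the measuring cell and stand it upright, wholly on the small black breadboard plate. Then pull the cell's bottom-hinged hood down to its stop, stand the tall slim amber bottle upright in the ring holder inside so that it rests on the holder's foot, let go of it, and push the hood back up until it is fully shut. Never tip the bottle over, and leave the other three bottles where they stand.

Things in the scene. Friction and masses are not known exactly. Their poses are not given: they have to be found in the camera images.
- cell: Fixed measuring cell: dark plinth 155 deep x 270 wide x 20 mm high, its white top the cell's floor. Origin on the bench under the middle of the hood's hinge line, at the plinth's front edge; +x points into the cell, +y along the hinge, z up. Grey side walls at y = +-126 mm and a clear back wall at x = 139 mm, 6 mm thick, up to 150 mm above the bench. Open above and in front once the hood is down.
- hood_hinge (a point): Middle of the hood's hinge line, 30 mm above the bench at the front of the cell; fixed, axes as the cell's. The clear hood has an L profile: front panel 240 wide x 146 mm high, and a roof 128 mm deep reaching back from its top edge; no sides.
- hood (a joint): Hood angle about its bottom hinge: 0 shut (the start), growing as its top comes forward and down to the robot, 1.25 rad at the open stop. 350 g; a friction hinge (0.5 N m, no latch or spring) keeps it where it is left; it takes 2 to 5 N at the handle. At the stop the roof's free edge is its highest point: about 200 mm above the bench, 100 mm in front of the hinge.
- hood_handle (a point): Centre of the hood's handle: round steel bar, 12 mm thick, 140 mm long, parallel to the hinge, 44 mm above the roof's outer face on posts 64 mm either side of the centre. Shut: 60 mm behind and 190 mm above the hinge. It swings on a circle about the hinge; at the open stop it is 161 mm in front of the hinge and 147 mm above the bench. The point turns with the hood; shut, its axes are the cell's.
- stand: Loose post stand, 300 g: round dark steel foot 56 mm wide, 12 mm high, and a bare steel post 14 mm in diameter up to 130 mm (20 mm collar up to 20 mm height). Origin at the centre of its underside, z up along the post. It starts upright on the bench 85 to 125 mm in front of the shut hood, where the hood would strike it.
- plate: Small black breadboard plate with a pattern of holes (look only), 140 x 140 mm, 10 mm thick, fixed on the bench to the right of the cell. Origin at the centre of its underside, x and y along its edges, z up. Its flat top is 10 mm above the bench.
- bottle: The sample bottle, about 160 g, the tall slim one of four amber bottles with white caps: straight body 40 mm in diameter up to 106 mm, then a short shoulder and a cap 32 mm in diameter; 128 mm high in all. Origin at the centre of its underside, z up. Starts upright on the bench left of the cell among the other three.
- holder: Fixed ring holder in the left or right half of the cell: round foot 68 mm wide, 6 mm thick, and a dark ring of 50 mm bore, 62 mm outside, from 42 to 52 mm above the foot's underside, on a post 10 mm thick and 56 mm high, 38 mm behind the centre. Origin at the centre of the foot's underside (20 mm above the bench), axes as the cell's.
- seat (a point): Centre of the upper face of the holder's foot (26 mm above the bench), on the axis of the ring: where the middle of the bottle's underside comes to stand. The ring's upper rim is 46 mm above it.
- detector: Fixed bystander in the cell's other half, 116 mm beside the holder on a line parallel to the hinge (within 3 mm): a black block 40 x 40 x 36 mm on a short post, 78 mm high in all. Origin at the centre of its underside, on the cell's floor.
- bottle_short: Bystander: short amber bottle, 40 mm in diameter, 75 mm high. Origin at the centre of its underside.
- bottle_wide: Bystander: wide amber bottle, 62 mm in diameter, 120 mm high. Origin at the centre of its underside.
- jar_squat: Bystander: squat amber jar, 66 mm in diameter, 70 mm high. Origin at the centre of its underside. (A loose screwdriver, 170 mm long, also lies on the bench between robot and cell; it does not matter.)

How it is judged (in metres and radians):
On the way, in this order (a step that is already met when the one before it is completed fails the run):
1. The post stand is upright on the black plate, its foot wholly on it, and let go (x of stand in the frame of plate between -0.045 and 0.045 m and y of stand in the frame of plate between -0.045 and 0.045 m and z of stand in the frame of plate between 0.006 and 0.014 m and angle between stand's own z axis and vertical below 0.08 rad and contact force between the fingers and stand below 0.1 N and linear speed of stand below 0.03 m/s), for 0.2 s.
2. The hood is pulled down to its stop (value of joint hood above 1.17 rad), for 0.2 s.
3. The tall slim bottle stands upright in the ring, on the holder's foot, let go (horizontal distance between bottle and seat below 0.009 m and z of bottle in the frame of seat between -0.004 and 0.004 m and angle between bottle's own z axis and vertical below 0.08 rad and contact force between the fingers and bottle below 0.1 N and linear speed of bottle below 0.03 m/s), for 0.2 s.
At the end, for the whole second after the job is handed in: Hood shut (within 0.04 rad); tall slim bottle upright (0.08 rad) in the ring on its foot, within 9 mm of the axis and 4 mm in height; post stand upright on the black plate, its middle at most 45 mm from the plate's centre along either edge; all let go and at rest (all of step 1 and all of step 3 and value of joint hood below 0.04 rad); the robot touches nothing.
It fails at once if The sample bottle is tipped by more than 0.7 rad (angle between bottle's own z axis and vertical above 0.7 rad).
It fails at once if A bystander (bottle_short) is moved by more than 20 mm (distance of bottle_short from where it was at the start of the episode above 0.02 m).
It fails at once if A bystander (bottle_wide) is moved by more than 20 mm (distance of bottle_wide from where it was at the start of the episode above 0.02 m).
It fails at once if A bystander (jar_squat) is moved by more than 20 mm (distance of jar_squat from where it was at the start of the episode above 0.02 m).
It also fails if it takes over 72 s, if anything falls off the work surface, if the arm or the gripper's body presses on something with over 40 N, if the wrist force passes 120 N, or if a joint passes its speed limit or range.

ROBOT

A 6-joint arm with a two-finger parallel gripper is mounted at the origin on the work surface. World frame = base frame: x ahead of the robot, y to its left, z up, the work surface at z = 0. Lengths are in m, angles in degrees, forces in N, time in s.
With the tool pointing down it reaches from about 0.275 to 0.825 m from the base axis. Payload 5.2 kg.
Tool frame: the origin (TCP) lies at the centre of the arm's flange, where the gripper is bolted on; the fingertips stand 186 mm ahead of it and the grasp point (between the pads) lies hold_point_z ahead of it (hold_point_z is the distance from the TCP to the grasp point, in m); z points along the fingers, y is the line along which they close (so a half turn about z gives the same grasp; the last joint's range is limited). The gripper opens to 93 mm and grips with 3 to 60 N. Pads are 15 mm wide; open, the fingers measure 128 mm over their backs; the gripper's body (75 mm by 188 mm) begins 65 mm behind the grasp point.
Start: joints at [-74.817, 14.817, 87.949, -0, 77.235, -11.62], TCP at [0.248, -0.491, 0.405] pointing down, gripper open.
Joint ranges: [-179.93, 179.93], [-52.35, 119.4], [10.71, 147.94], [-69.91, 249.91], [12.55, 155.21], [-178.61, 178.61]. Speed limits (degrees/s): [147.25, 147.25, 180, 180, 180, 180].

INTERFACE

Orientations are given as [roll, pitch, yaw] about the fixed x, y, z axes, in that order (R = Rz(yaw) Ry(pitch) Rx(roll)).
In Python, from bench import * gives the robot as it stands.
- The arm moves only by the tool step_arm, never from a script. Its argument "series" is a list of rows, each an object of numbers: "ax", "ay", "az": the turn, a rotation vector about the tool's x, y, z in units of 5 degrees (1.0 is 5 degrees); "tx", "ty", "tz": the shift along the tool's x, y, z in units of 40 mm (1.0 is 40 mm); "jaw": the closure, from 0 (fully open) to 1 (shut). In form: [{"ax": .., "ay": .., "az": .., "tx": .., "ty": .., "tz": .., "jaw": ..}, ...]. A call has 1 to 10 rows; each row shifts and turns the commanded pose from where the row before left it, along the tool's axes as they then stand; what a row does not reach is not made up. A row lasts 1/12 s, in which the tool goes at most 41.7 mm and 7.16 degrees, less where a joint would pass 70% of its speed; a pose out of reach is approached as far as the arm can. A call is refused whole if a number of a shift passes 1 or a number of a turn 1, either way. A call with a gripper value outside its range is refused whole. The fingers move at their own pace and stop on an object; the grip force is fixed at half the most. Time passes only in rows, so rows that do not move let the fingers close. It gives the time, the measured TCP pose, the force, the opening and the grip force at its end, in the units of the state.
- observe(): the state, without advancing time (a new reading comes with each control period).
- grab_frame(name): name is "scene" or "top"; returns a dict with "color" (400x640x3 uint8, red, green, blue), "vertical_fov" (degrees; the focal length in pixels is half the picture's height over the tangent of half this angle, whatever the lens; pixels are square), "cx", "cy" (the principal point, pixels), "camera_from_world" (4x4, takes a point from world to camera coordinates). Camera axes: x right, y up, looking along -z (the intrinsics and any distortion apply to the point x, -y, -z); pixel columns grow to the right and rows downward; lengths in m; the calibration is good to about 2 mm. A picture is of the moment at which its call begins. There is no depth.
- job_done(): hands the job in; it is judged then, once.
The state is a dict: "time_s": time; "joint_pos": joint angles; "joint_velocities": joint speeds; "joint_torque": joint torques, N m; "ee_pos": TCP position; "tcp_rot": TCP orientation; "ft_force": force on the tool from outside, world axes, zero at the start; "moment": the same for the moment, N m; "gripper_width": finger opening in m; "grip_force": force on a finger pad.
Only numpy, scipy, OpenCV 4.12 (cv2) and the standard library are available. Lean on these libraries where they do the work, as an engineer would, in place of code of your own. Each camera call takes 0.05 s, during which the arm holds its last target. There are 200 camera calls.

## Working session

There is one attempt and no reset: what is moved stays moved. The work goes in short steps, Python scripts to look and compute and a tool call to move; the robot and the scene stay as the last step left them, time stands still between calls to the robot, and variables do not carry over. Pictures are saved under pics/ and viewed, at most 10 in all, crops included, and the job is handed in when it is done.

Besides the shell and the picture viewer there is one more tool, called after "Request:" in YAML: its name, and indented under it one key for each argument. step_arm: Moves the arm, as the interface text tells. Its arguments: {"type":"object","properties":{"series":{"type":"array"}},"required":["series"]}

```bash
ls; mkdir -p pics; python3 - <<'E'
from bench import *
import cv2, numpy as np, pickle
s=observe(); print({k:np.round(v,3).tolist() for k,v in s.items()})
try: print(hold_point_z)
except Exception as e: print(e)
for n in("scene","top"):
    f=grab_frame(n); pickle.dump(f,open(f"{n}.pkl","wb"))
    print(n,{k:v for k,v in f.items() if k!="color"})
    cv2.imwrite(f"pics/{n}0.png",f["color"][:,:,::-1])
E
```

```text
pics
{'time_s': 0.0, 'joint_pos': [-74.817, 14.858, 88.01, 0.0, 77.234, -11.619], 'joint_velocities': [0.098, -0.05, -0.08, -0.087, -0.128, -0.009], 'joint_torque': [0.001, -43.73, -28.4, 0.072, 0.041, -0.0], 'ee_pos': [0.248, -0.491, 0.404], 'tcp_rot': [-179.901, -0.021, 26.802], 'ft_force': [-0.524, -0.072, 0.443], 'moment': [-0.017, -0.032, 0.028], 'grip_force': 0.0, 'gripper_width': 0.093}
0.1673
scene {'vertical_fov': 50.686308948362566, 'cx': 317.7939655476121, 'cy': 199.2200964856358, 'camera_from_world': array([[-9.34040484e-01, -3.57166757e-01,  5.30677576e-04,
         5.08514577e-01],
       [ 3.15717900e-01, -8.24949436e-01,  4.68807674e-01,
        -2.44643277e-01],
       [-1.67004734e-01,  4.38052891e-01,  8.83300110e-01,
        -1.20560713e+00],
       [ 0.00000000e+00,  0.00000000e+00,  0.00000000e+00,
         1.00000000e+00]])}
top {'vertical_fov': 57.2552194697869, 'cx': 317.3359425791674, 'cy': 196.36378145722324, 'camera_from_world': array([[-0.01140626, -0.99992679,  0.0040388 ,  0.01204053],
       [ 0.98583809, -0.01056954,  0.16736651, -0.56612936],
       [-0.16731157,  0.00589062,  0.98588647, -1.09985143],
       [ 0.        ,  0.        ,  0.        ,  1.        ]])}
```

View pics/scene0.png

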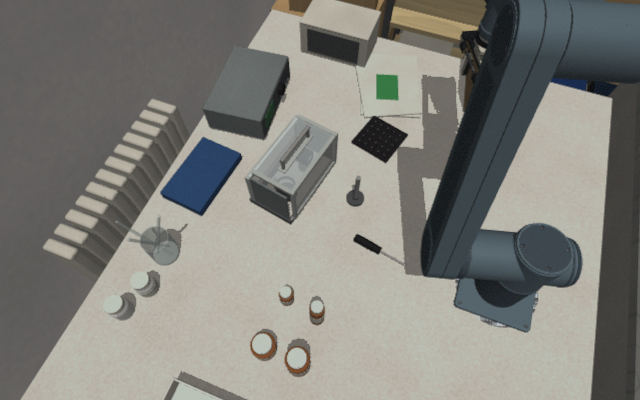

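View pics/top0.png

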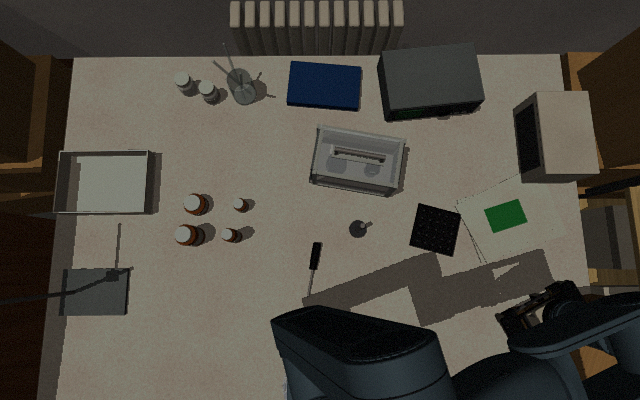

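The scene view shows the stand at about (356,197), the plate at (380,138), the cell around (292,165) and the bottles at (286,295), (317,310), (262,345) and (297,360). In the top view the stand is at (358,229), the plate at (435,229), the cell at (357,160), and the bottles are at (240,205), (230,235), (195,204) and (188,235). I'll enlarge these areas next.

```bash
cat > h.py <<'E'
import cv2, numpy as np, pickle
def crop(img,x0,y0,w,h,k,step=10):
    c=cv2.resize(img[y0:y0+h,x0:x0+w,::-1],None,fx=k,fy=k,interpolation=cv2.INTER_CUBIC)
    for x in range(-(-x0//step)*step,x0+w,step):
        cv2.line(c,(int((x-x0+.5)*k),0),(int((x-x0+.5)*k),6),(0,0,255),1); cv2.putText(c,str(x),(int((x-x0+.5)*k)-8,16),0,.32,(0,0,255),1)
    for y in range(-(-y0//step)*step,y0+h,step):
        cv2.line(c,(0,int((y-y0+.5)*k)),(6,int((y-y0+.5)*k)),(0,0,255),1); cv2.putText(c,str(y),(8,int((y-y0+.5)*k)+4),0,.32,(0,0,255),1)
    return c
def cam(f):
    F=200/np.tan(np.radians(f["vertical_fov"]/2)); return F,f["cx"],f["cy"],f["camera_from_world"]
def proj(f,P):
    F,cx,cy,T=cam(f); p=np.atleast_2d(P)@T[:3,:3].T+T[:3,3]
    return np.c_[cx+F*p[:,0]/-p[:,2], cy-F*p[:,1]/-p[:,2]]
def ray(f,uv):
    F,cx,cy,T=cam(f); R=T[:3,:3]; o=-R.T@T[:3,3]
    d=R.T@np.array([(uv[0]-cx)/F,-(uv[1]-cy)/F,-1]); return o,d/np.linalg.norm(d)
def at_z(f,uv,z):
    o,d=ray(f,uv); return o+d*(z-o[2])/d[2]
def tri(f1,u1,f2,u2):
    A=[];b=[]
    for f,u in((f1,u1),(f2,u2)):
        o,d=ray(f,u); M=np.eye(3)-np.outer(d,d); A.append(M);b.append(M@o)
    p=np.linalg.solve(sum(A),sum(b)); return p,[np.linalg.norm(M@p-c) for M,c in zip(A,b)]
E
python3 - <<'E'
from h import *
t=pickle.load(open("top.pkl","rb"))["color"]; s=pickle.load(open("scene.pkl","rb"))["color"]
cv2.imwrite("pics/c1.png",crop(t,300,115,170,145,4))
cv2.imwrite("pics/c2.png",crop(s,240,105,172,120,4.6))
a=crop(t,175,190,80,60,4.7); b=crop(s,240,280,90,100,4.7)
o=np.zeros((max(len(a),len(b)),a.shape[1]+b.shape[1],3),np.uint8); o[:len(a),:a.shape[1]]=a; o[:len(b),a.shape[1]:]=b
cv2.imwrite("pics/c3.png",o); print(o.shape)
E
```

```text
(470, 799, 3)
```

View pics/c1.png

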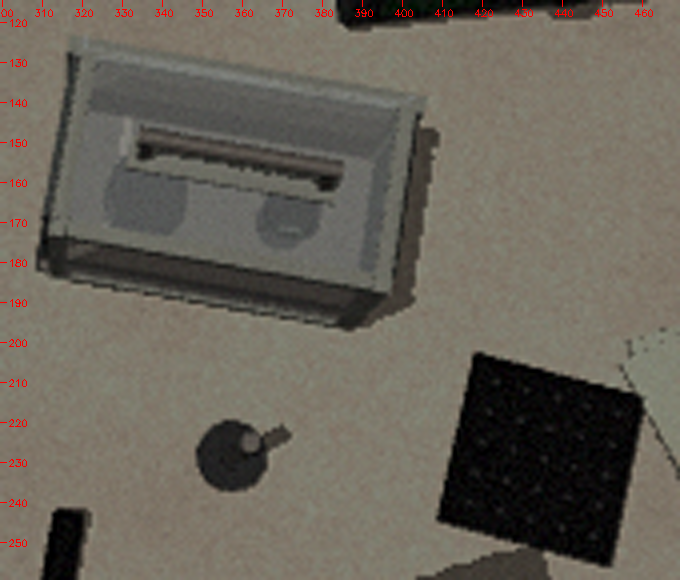

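View pics/c2.png

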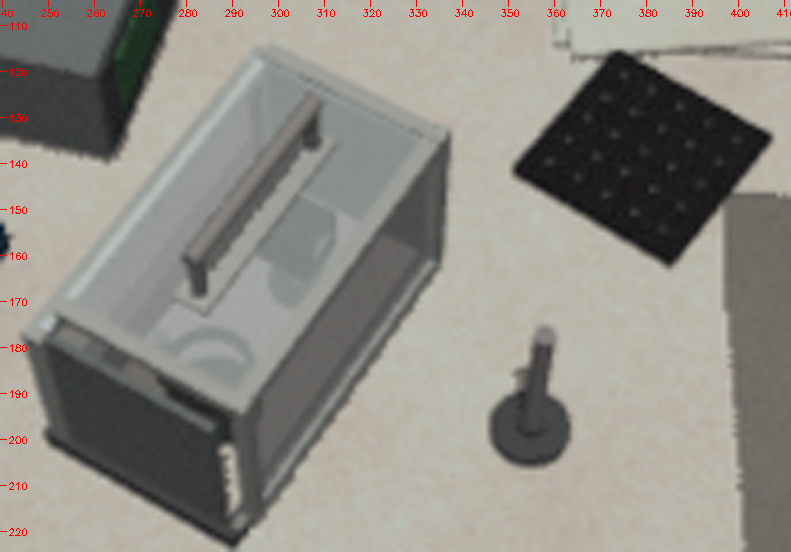

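View pics/c3.png

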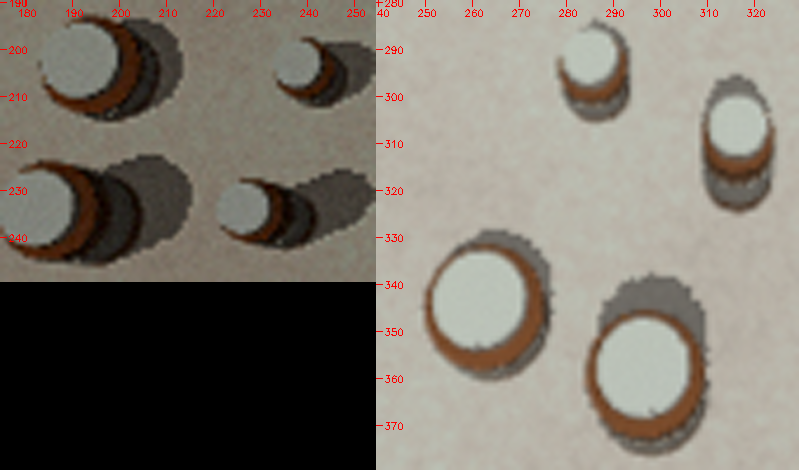

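The crops give these pixel positions:
- **Tall bottle:** it's the slim one, with its cap at top (226,234) and scene (316.5,306).
- **Holder:** in the cell's left half.
- **Stand:** foot at top (357.5,228.5), post top at (362,225).

The plate corners are also read, so I'll fit the poses.

```bash
cat > fit.py <<'E'
from h import *
from scipy.optimize import least_squares
t=pickle.load(open("top.pkl","rb")); s=pickle.load(open("scene.pkl","rb"))
def T(c,P):
    a=c[2];P=np.array(P,float);R=np.array([[np.cos(a),-np.sin(a),0],[np.sin(a),np.cos(a),0],[0,0,1]])
    return P@R.T+[c[0],c[1],0]
def fit(obs,c0):
    f=lambda c:np.concatenate([(proj(fr,T(c,P(c)))-uv).ravel() for fr,P,uv in obs])
    r=least_squares(f,c0,loss="soft_l1"); print(np.round(r.x,4),"deg",np.degrees(r.x[2]).round(2)); print(np.round(f(r.x).reshape(-1,2),1).tolist()); return r.x
if __name__=="__main__":
    for n,f in(("top",t),("scene",s)): print(n,ray(f,(f["cx"],f["cy"]))[0].round(3))
    k=.0
    cell=fit([(t,lambda c:[[.142,.129,.15],[.142,-.129,.15],[0,.135,0],[0,-.135,0]],[[317.5,124.5],[406.2,139],[309,182.5],[386.5,197]]),
     (s,lambda c:[[c[3],.129,.15],[.142,.129,.15],[.142,-.129,.15],[c[3],-.129,.15],[0,.135,0],[.155,.135,0],[0,-.135,0]],
      [[292.8,193.6],[245.6,177.3],[296.5,114.3],[336.9,133.2],[290.6,223.4],[249.7,199.7],[335.2,162.1]])],[.63,-.1,-.2,0.])
    q=.07
    C=[[q,q,.01],[q,-q,.01],[-q,-q,.01],[-q,q,.01]]
    pl=fit([(t,lambda c:C,[[418.2,202.5],[460.2,213.7],[452.2,256.2],[409,244.5]]),
      (s,lambda c:[C[1],C[2],C[3],C[0]],[[373.6,115.4],[407.3,133.8],[385.2,162.5],[351.2,141.5]])],[.5,-.3,-.2])
    P=lambda n,a,b:print(n,*[np.round(x,4) for x in tri(t,a,s,b)])
    P("plate c",*[np.mean(x,0) for x in([[418.2,202.5],[460.2,213.7],[452.2,256.2],[409,244.5]],[[373.6,115.4],[407.3,133.8],[385.2,162.5],[351.2,141.5]])])
    P("foot",(357.5,228.5),(354.7,197.5)); P("post",(362.2,224.7),(358,177.1)); P("bottle",(226.2,234),(316.5,306.3))
    P("short",(238,203),(285,291));P("wide",(183,234),(297,358));P("jar",(191,202.5),(261,343))
    for z,uvt,uvs in((.13,(362.2,224.7),(358,177.1)),(.012,(357.5,228.5),(354.7,197.5)),(.128,(226.2,234),(316.5,306.3))): print(z,at_z(t,uvt,z).round(4),at_z(s,uvs,z).round(4))
    for p in([.06,0,.22],[.06,.058,.06],[.06,-.058,.06]): print(T(cell,[p]).round(3))
E
python3 fit.py
```

```text
top [0.374 0.013 1.179]
scene [0.351 0.508 1.179]
[ 0.5972 -0.1013 -0.182  -0.0039] deg -10.43
[[1.2, 1.1], [-0.6, 1.0], [0.3, -0.3], [4.2, -1.0], [-2.9, 6.1], [1.3, -1.2], [-0.5, 0.6], [0.0, 1.7], [0.0, 0.1], [-0.2, 0.5], [-0.2, -1.8]]
[ 0.4622 -0.3679 -0.2714] deg -15.55
[[-0.2, 0.2], [0.3, 0.1], [-0.3, 0.2], [-0.4, 0.4], [-0.6, -0.6], [0.1, 0.3], [0.4, -0.7], [-0.8, -0.4]]
plate c [ 0.462  -0.3709  0.0026] [0.0008 0.0008]
foot [ 0.467  -0.122   0.0046] [0.0007 0.0007]
post [ 0.4674 -0.1214  0.1306] [0.001 0.001]
bottle [0.4459 0.2684 0.1255] [0.0006 0.0006]
short [0.5436 0.2483 0.072 ] [0.0006 0.0006]
wide [0.4474 0.3969 0.1117] [0.0015 0.0015]
jar [0.5475 0.392  0.0711] [0.0001 0.0001]
0.13 [ 0.4685 -0.1214  0.13  ] [ 0.4665 -0.1217  0.13  ]
0.012 [ 0.4671 -0.1212  0.012 ] [ 0.4656 -0.1181  0.012 ]
0.128 [0.4463 0.2678 0.128 ] [0.4451 0.269  0.128 ]
[[ 0.656 -0.112  0.22 ]]
[[ 0.667 -0.055  0.06 ]]
[[ 0.646 -0.169  0.06 ]]
```

Request:
step_arm:
  series:
    - {"az": 0.93,"jaw": 0}
    - {"az": 0.93,"jaw": 0}
    - {"az": 0.93,"jaw": 0}
    - {"az": 0.93,"jaw": 0}
    - {"az": 0.93,"jaw": 0}
    - {"az": 0.93,"jaw": 0}
    - {"az": 0.93,"jaw": 0}
    - {"az": 0.93,"jaw": 0}

```text
validation failed for argument at $.se...
```

Request:
step_arm:
  series:
    - {"tx": 0.3,"ty": -0.8}
    - {"tx": 0.34,"ty": -0.92}
    - {"tx": 0.34,"ty": -0.92}
    - {"tx": 0.34,"ty": -0.92}
    - {"tx": 0.34,"ty": -0.92}
    - {"tx": 0.34,"ty": -0.92}
    - {"tx": 0.34,"ty": -0.92}
    - {"tx": 0.34,"ty": -0.92}
    - {"tx": 0.34,"ty": -0.92}
    - {"tx": 0.34,"ty": -0.92}

```text
validation failed for argument at $.se...
```

```bash
cat > plan.py <<'E'
import sys; from bench import *; import numpy as np
from scipy.spatial.transform import Rotation as Ro
def plan(xyz,rpy,HP=0.1673):
    """grasp-point target -> shift in present tool axes (and in target axes), turn; all in row units"""
    s=observe(); R=Ro.from_euler("xyz",s["tcp_rot"],degrees=True); G=Ro.from_euler("xyz",rpy,degrees=True)
    d=np.array(xyz)-G.apply([0,0,HP])-s["ee_pos"]
    print("t",round(s["time_s"],2),"grasp",np.round(s["ee_pos"]+R.apply([0,0,HP]),4),"rot",np.round(s["tcp_rot"],2),"F",np.round(s["ft_force"],1),"w",round(s["gripper_width"],4),"gf",round(s["grip_force"],1),"j",np.round(s["joint_pos"],0))
    print(" shift now-axes",np.round(R.inv().apply(d)/.04,3),"target-axes",np.round(G.inv().apply(d)/.04,3),"turn",np.round(np.degrees((R.inv()*G).as_rotvec())/5,3))
if __name__=="__main__":
    a=[float(v) for v in sys.argv[1:]]; plan(a[:3],a[3:6])
E
python3 plan.py .467 -.1215 .085 180 0 -10.4; python3 - <<'E'
from fit import *
print(tri(t,(359.5,151.5),s,(294.5,143.2)))
E
```

```text
t 0.1 grasp [ 0.2479 -0.4905  0.2367] rot [-1.7991e+02 -2.0000e-02  2.6800e+01] F [-0.2  0.4 -0.4] w 0.0929 gf 0.0 j [-75.  15.  88.  -0.  77. -12.]
 shift now-axes [ 9.048 -5.764  3.805] target-axes [  3.719 -10.067   3.793] turn [-1.800e-02  2.000e-03  7.441e+00]
(array([ 0.65715525, -0.10897329,  0.21999346]), [np.float64(0.00195067219182067), np.float64(0.0019506721918204654)])
```

Request:
step_arm:
  series:
    - {"ax": 0,"ay": 0,"az": 0.93,"tx": 0,"ty": 0,"tz": 0,"jaw": 0}
    - {"ax": 0,"ay": 0,"az": 0.93,"tx": 0,"ty": 0,"tz": 0,"jaw": 0}
    - {"ax": 0,"ay": 0,"az": 0.93,"tx": 0,"ty": 0,"tz": 0,"jaw": 0}
    - {"ax": 0,"ay": 0,"az": 0.93,"tx": 0,"ty": 0,"tz": 0,"jaw": 0}
    - {"ax": 0,"ay": 0,"az": 0.93,"tx": 0,"ty": 0,"tz": 0,"jaw": 0}
    - {"ax": 0,"ay": 0,"az": 0.93,"tx": 0,"ty": 0,"tz": 0,"jaw": 0}
    - {"ax": 0,"ay": 0,"az": 0.93,"tx": 0,"ty": 0,"tz": 0,"jaw": 0}
    - {"ax": 0,"ay": 0,"az": 0.93,"tx": 0,"ty": 0,"tz": 0,"jaw": 0}

```text
time_s: 0.77
ee_pos: [0.248, -0.4908, 0.4042]
tcp_rot: [-179.9, 0.0, -10.6]
ft_force: [-0.3, 0.3, 0.8]
gripper_width: 0.0925
grip_force: 0.0
```

Request:
step_arm:
  series:
    - {"ax": 0,"ay": 0,"az": 0,"tx": 0.3,"ty": -0.8,"tz": 0,"jaw": 0}
    - {"ax": 0,"ay": 0,"az": 0,"tx": 0.34,"ty": -0.92,"tz": 0,"jaw": 0}
    - {"ax": 0,"ay": 0,"az": 0,"tx": 0.34,"ty": -0.92,"tz": 0,"jaw": 0}
    - {"ax": 0,"ay": 0,"az": 0,"tx": 0.34,"ty": -0.92,"tz": 0,"jaw": 0}
    - {"ax": 0,"ay": 0,"az": 0,"tx": 0.34,"ty": -0.92,"tz": 0,"jaw": 0}
    - {"ax": 0,"ay": 0,"az": 0,"tx": 0.34,"ty": -0.92,"tz": 0,"jaw": 0}
    - {"ax": 0,"ay": 0,"az": 0,"tx": 0.34,"ty": -0.92,"tz": 0,"jaw": 0}
    - {"ax": 0,"ay": 0,"az": 0,"tx": 0.34,"ty": -0.92,"tz": 0,"jaw": 0}
    - {"ax": 0,"ay": 0,"az": 0,"tx": 0.34,"ty": -0.92,"tz": 0,"jaw": 0}
    - {"ax": 0,"ay": 0,"az": 0,"tx": 0.34,"ty": -0.92,"tz": 0,"jaw": 0}

```text
time_s: 1.6
ee_pos: [0.4462, -0.156, 0.4046]
tcp_rot: [-180.0, 0.0, -10.4]
ft_force: [-0.4, -0.9, -0.3]
gripper_width: 0.093
grip_force: 0.0
```

```bash
python3 plan.py .467 -.1215 .085 180 0 -10.4
```

```text
t 1.6 grasp [ 0.4462 -0.156   0.2373] rot [-1.7999e+02  2.0000e-02 -1.0410e+01] F [-0.4 -0.9 -0.3] w 0.093 gf 0.0 j [-33.   7.  98.  -0.  75.  68.]
 shift now-axes [ 0.357 -0.941  3.807] target-axes [ 0.356 -0.942  3.807] turn [-0.001  0.003 -0.002]
```

Request:
step_arm:
  series:
    - {"ax": 0,"ay": 0,"az": 0,"tx": 0.36,"ty": -0.97,"tz": 0,"jaw": 0}
    - {"ax": 0,"ay": 0,"az": 0,"tx": 0,"ty": 0,"tz": 0.8,"jaw": 0}
    - {"ax": 0,"ay": 0,"az": 0,"tx": 0,"ty": 0,"tz": 0.8,"jaw": 0}
    - {"ax": 0,"ay": 0,"az": 0,"tx": 0,"ty": 0,"tz": 0.8,"jaw": 0}
    - {"ax": 0,"ay": 0,"az": 0,"tx": 0,"ty": 0,"tz": 0.7,"jaw": 0}
    - {"ax": 0,"ay": 0,"az": 0,"tx": 0,"ty": 0,"tz": 0.7,"jaw": 0}
    - {"ax": 0,"ay": 0,"az": 0,"tx": 0,"ty": 0,"tz": 0,"jaw": 0}

```text
time_s: 2.18
ee_pos: [0.4647, -0.1211, 0.2479]
tcp_rot: [-179.8, 0.6, -10.4]
ft_force: [-0.7, 0.6, -0.1]
gripper_width: 0.0934
grip_force: 0.0
```

Request:
step_arm:
  series:
    - {"ax": 0,"ay": 0,"az": 0,"tx": 0,"ty": 0,"tz": 0,"jaw": 1}
    - {"ax": 0,"ay": 0,"az": 0,"tx": 0,"ty": 0,"tz": 0,"jaw": 1}
    - {"ax": 0,"ay": 0,"az": 0,"tx": 0,"ty": 0,"tz": 0,"jaw": 1}
    - {"ax": 0,"ay": 0,"az": 0,"tx": 0,"ty": 0,"tz": 0,"jaw": 1}
    - {"ax": 0,"ay": 0,"az": 0,"tx": 0,"ty": 0,"tz": 0,"jaw": 1}
    - {"ax": 0,"ay": 0,"az": 0,"tx": 0,"ty": 0,"tz": 0,"jaw": 1}
    - {"ax": 0,"ay": 0,"az": 0,"tx": 0,"ty": 0,"tz": 0,"jaw": 1}
    - {"ax": 0,"ay": 0,"az": 0,"tx": 0,"ty": 0,"tz": 0,"jaw": 1}

```text
time_s: 2.85
ee_pos: [0.467, -0.1224, 0.2531]
tcp_rot: [180.0, -0.0, -10.4]
ft_force: [-0.2, 0.1, 0.9]
gripper_width: 0.0441
grip_force: 0.0
```

```bash
python3 plan.py .462 -.369 .125 180 0 -10.4
```

```text
t 2.85 grasp [ 0.467  -0.1224  0.0858] rot [ 1.7999e+02 -3.0000e-02 -1.0400e+01] F [-0.2  0.1  0.9] w 0.0441 gf 0.0 j [-28.  17. 108.   0.  54.  72.]
 shift now-axes [ 0.992  6.086 -0.98 ] target-axes [ 0.991  6.086 -0.981] turn [ 0.002 -0.006  0.   ]
```

Fingers take about 70 mm/s, so I need a few more closing rows.

Request:
step_arm:
  series:
    - {"ax": 0,"ay": 0,"az": 0,"tx": 0,"ty": 0,"tz": 0,"jaw": 1}
    - {"ax": 0,"ay": 0,"az": 0,"tx": 0,"ty": 0,"tz": 0,"jaw": 1}
    - {"ax": 0,"ay": 0,"az": 0,"tx": 0,"ty": 0,"tz": 0,"jaw": 1}
    - {"ax": 0,"ay": 0,"az": 0,"tx": 0,"ty": 0,"tz": 0,"jaw": 1}
    - {"ax": 0,"ay": 0,"az": 0,"tx": 0,"ty": 0,"tz": 0,"jaw": 1}
    - {"ax": 0,"ay": 0,"az": 0,"tx": 0,"ty": 0,"tz": 0,"jaw": 1}
    - {"ax": 0,"ay": 0,"az": 0,"tx": 0,"ty": 0,"tz": 0,"jaw": 1}

```text
time_s: 3.43
ee_pos: [0.4669, -0.1223, 0.2527]
tcp_rot: [-180.0, 0.0, -10.4]
ft_force: [-0.4, 0.4, -1.2]
gripper_width: 0.0134
grip_force: 30.0
```

Request:
step_arm:
  series:
    - {"ax": 0,"ay": 0,"az": 0,"tx": 0,"ty": 0,"tz": -0.3,"jaw": 1}
    - {"ax": 0,"ay": 0,"az": 0,"tx": 0,"ty": 0,"tz": -0.5,"jaw": 1}
    - {"ax": 0,"ay": 0,"az": 0,"tx": 0,"ty": 0,"tz": -0.2,"jaw": 1}
    - {"ax": 0,"ay": 0,"az": 0,"tx": 0,"ty": 0,"tz": 0,"jaw": 1}

```text
time_s: 3.77
ee_pos: [0.4676, -0.1227, 0.2943]
tcp_rot: [179.9, -0.2, -10.4]
ft_force: [0.3, -0.1, -3.1]
gripper_width: 0.0139
grip_force: 30.0
```

```bash
python3 plan.py .462 -.369 .1 180 0 -10.4
```

```text
t 3.77 grasp [ 0.4681 -0.123   0.127 ] rot [179.94  -0.21 -10.39] F [ 0.3 -0.1 -3.1] w 0.0139 gf 30.0 j [-28.  14. 106.   0.  60.  72.]
 shift now-axes [0.971 6.082 0.686] target-axes [0.974 6.082 0.676] turn [ 0.013 -0.041  0.001]
```

Request:
step_arm:
  series:
    - {"ax": 0,"ay": 0,"az": 0,"tx": 0.06,"ty": 0.35,"tz": 0,"jaw": 1}
    - {"ax": 0,"ay": 0,"az": 0,"tx": 0.12,"ty": 0.7,"tz": 0,"jaw": 1}
    - {"ax": 0,"ay": 0,"az": 0,"tx": 0.12,"ty": 0.8,"tz": 0,"jaw": 1}
    - {"ax": 0,"ay": 0,"az": 0,"tx": 0.12,"ty": 0.8,"tz": 0,"jaw": 1}
    - {"ax": 0,"ay": 0,"az": 0,"tx": 0.12,"ty": 0.8,"tz": 0,"jaw": 1}
    - {"ax": 0,"ay": 0,"az": 0,"tx": 0.12,"ty": 0.8,"tz": 0,"jaw": 1}
    - {"ax": 0,"ay": 0,"az": 0,"tx": 0.12,"ty": 0.8,"tz": 0,"jaw": 1}
    - {"ax": 0,"ay": 0,"az": 0,"tx": 0.12,"ty": 0.7,"tz": 0,"jaw": 1}
    - {"ax": 0,"ay": 0,"az": 0,"tx": 0.07,"ty": 0.33,"tz": 0,"jaw": 1}
    - {"ax": 0,"ay": 0,"az": 0,"tx": 0,"ty": 0,"tz": 0,"jaw": 1}

```text
time_s: 4.6
ee_pos: [0.4607, -0.3715, 0.2915]
tcp_rot: [180.0, 0.0, -10.6]
ft_force: [-0.6, -0.2, -2.3]
gripper_width: 0.0138
grip_force: 30.0
```

Request:
step_arm:
  series:
    - {"ax": 0,"ay": 0,"az": 0,"tx": 0,"ty": 0,"tz": 0.3,"jaw": 1}
    - {"ax": 0,"ay": 0,"az": 0,"tx": 0,"ty": 0,"tz": 0.3,"jaw": 1}
    - {"ax": 0,"ay": 0,"az": 0,"tx": 0,"ty": 0,"tz": 0.1,"jaw": 1}
    - {"ax": 0,"ay": 0,"az": 0,"tx": 0,"ty": 0,"tz": 0,"jaw": 1}
    - {"ax": 0,"ay": 0,"az": 0,"tx": 0,"ty": 0,"tz": 0,"jaw": 1}

```text
time_s: 5.02
ee_pos: [0.4613, -0.3674, 0.2644]
tcp_rot: [-179.9, 0.1, -10.3]
ft_force: [0.3, -0.8, -2.6]
gripper_width: 0.0138
grip_force: 30.0
```

```bash
python3 plan.py .462 -.369 .0955 180 0 -10.4
```

```text
t 5.02 grasp [ 0.4612 -0.3672  0.0971] rot [-1.7994e+02  5.0000e-02 -1.0350e+01] F [ 0.3 -0.8 -2.6] w 0.0138 gf 30.0 j [-49.  26.  93.   0.  61.  51.]
 shift now-axes [0.024 0.036 0.04 ] target-axes [0.024 0.036 0.04 ] turn [-0.012  0.011  0.011]
```

Request:
step_arm:
  series:
    - {"ax": 0,"ay": 0,"az": 0,"tx": 0,"ty": 0,"tz": 0.05,"jaw": 1}
    - {"ax": 0,"ay": 0,"az": 0,"tx": 0,"ty": 0,"tz": 0,"jaw": 1}
    - {"ax": 0,"ay": 0,"az": 0,"tx": 0,"ty": 0,"tz": 0,"jaw": 0}
    - {"ax": 0,"ay": 0,"az": 0,"tx": 0,"ty": 0,"tz": 0,"jaw": 0}
    - {"ax": 0,"ay": 0,"az": 0,"tx": 0,"ty": 0,"tz": 0,"jaw": 0}
    - {"ax": 0,"ay": 0,"az": 0,"tx": 0,"ty": 0,"tz": 0,"jaw": 0}
    - {"ax": 0,"ay": 0,"az": 0,"tx": 0,"ty": 0,"tz": -0.3,"jaw": 0}
    - {"ax": 0,"ay": 0,"az": 0,"tx": 0,"ty": 0,"tz": -0.6,"jaw": 0}
    - {"ax": 0,"ay": 0,"az": 0,"tx": 0,"ty": 0,"tz": -0.8,"jaw": 0}
    - {"ax": 0,"ay": 0,"az": 0,"tx": 0,"ty": 0,"tz": -0.8,"jaw": 0}

```text
time_s: 5.85
ee_pos: [0.461, -0.3684, 0.3633]
tcp_rot: [-179.9, 0.1, -10.4]
ft_force: [0.1, -0.3, 0.7]
gripper_width: 0.0625
grip_force: 0.0
```

Request:
step_arm:
  series:
    - {"ax": 0,"ay": 0,"az": 0,"tx": 0,"ty": 0,"tz": -0.8,"jaw": 1}
    - {"ax": 0,"ay": 0,"az": 0,"tx": 0,"ty": 0,"tz": -0.8,"jaw": 1}
    - {"ax": 0,"ay": 0,"az": 0,"tx": 0,"ty": 0,"tz": -0.8,"jaw": 1}
    - {"ax": 0,"ay": 0,"az": 0,"tx": -1,"ty": 0,"tz": -0.2,"jaw": 1}
    - {"ax": 0,"ay": 0,"az": 0,"tx": -0.5,"ty": 0,"tz": 0,"jaw": 1}

```text
time_s: 6.27
ee_pos: [0.4012, -0.3577, 0.4706]
tcp_rot: [179.7, -0.2, -10.3]
ft_force: [-0.0, 0.2, 0.1]
gripper_width: 0.0383
grip_force: 0.0
```

```bash
python3 plan.py .657 -.11 .22 180 0 -10.4; python3 - <<'E'
from bench import *; from h import *
t=grab_frame("top"); s=grab_frame("scene")
pickle.dump(s,open("s1.pkl","wb"));pickle.dump(t,open("t1.pkl","wb"))
a=crop(t["color"],400,190,75,80,5); b=crop(s["color"],340,80,80,100,5)
o=np.zeros((500,a.shape[1]+b.shape[1],3),np.uint8); o[:len(a),:a.shape[1]]=a; o[:len(b),a.shape[1]:]=b
cv2.imwrite("pics/c4.png",o)
E
```

```text
t 6.27 grasp [ 0.4017 -0.3586  0.3033] rot [179.71  -0.23 -10.34] F [-0.   0.2  0.1] w 0.0383 gf 0.0 j [-54.  11.  83.  -0.  85.  47.]
 shift now-axes [ 5.172 -7.249  2.067] target-axes [ 5.173 -7.245  2.083] turn [ 0.058 -0.046  0.013]
```

View pics/c4.png

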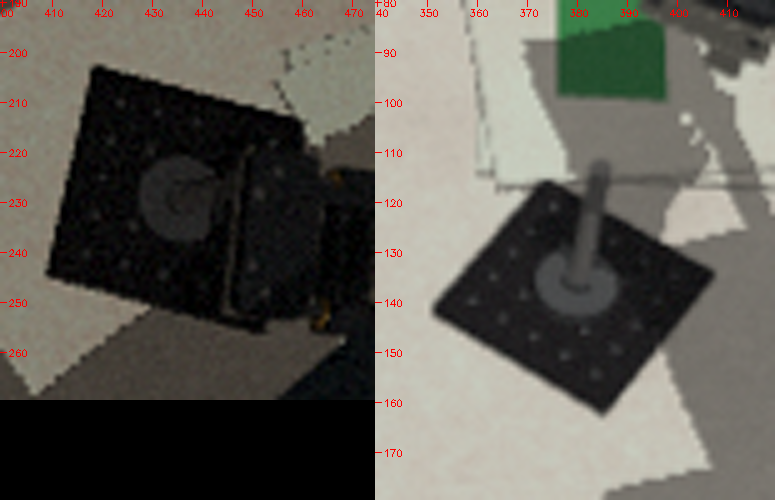

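The stand is upright in the middle of the plate (foot centre at scene (381,136), inside all four edges). Next I'll hook the handle from behind.

Request:
step_arm:
  series:
    - {"ax": 0,"ay": 0,"az": 0,"tx": 0.3,"ty": -0.36,"tz": 0,"jaw": 1}
    - {"ax": 0,"ay": 0,"az": 0,"tx": 0.58,"ty": -0.72,"tz": 0,"jaw": 1}
    - {"ax": 0,"ay": 0,"az": 0,"tx": 0.58,"ty": -0.72,"tz": 0,"jaw": 1}
    - {"ax": 0,"ay": 0,"az": 0,"tx": 0.58,"ty": -0.72,"tz": 0,"jaw": 1}
    - {"ax": 0,"ay": 0,"az": 0,"tx": 0.58,"ty": -0.72,"tz": 0,"jaw": 1}
    - {"ax": 0,"ay": 0,"az": 0,"tx": 0.58,"ty": -0.72,"tz": 0,"jaw": 1}
    - {"ax": 0,"ay": 0,"az": 0,"tx": 0.58,"ty": -0.72,"tz": 0,"jaw": 1}
    - {"ax": 0,"ay": 0,"az": 0,"tx": 0.58,"ty": -0.72,"tz": 0,"jaw": 1}
    - {"ax": 0,"ay": 0,"az": 0,"tx": 0.58,"ty": -0.72,"tz": 0,"jaw": 1}
    - {"ax": 0,"ay": 0,"az": 0,"tx": 0.58,"ty": -0.72,"tz": 0,"jaw": 1}

```text
time_s: 7.2
ee_pos: [0.6705, -0.1266, 0.4661]
tcp_rot: [-180.0, 0.0, -10.4]
ft_force: [0.3, -0.3, 0.1]
gripper_width: 0.0005
grip_force: 0.0
```

Request:
step_arm:
  series:
    - {"ax": 0,"ay": 0,"az": 0,"tx": 0.34,"ty": -0.36,"tz": 0,"jaw": 1}
    - {"ax": 0,"ay": 0,"az": 0,"tx": 0,"ty": 0,"tz": 0,"jaw": 1}
    - {"ax": 0,"ay": 0,"az": 0,"tx": 0,"ty": 0,"tz": 0,"jaw": 1}

```text
time_s: 7.45
ee_pos: [0.6858, -0.1155, 0.4653]
tcp_rot: [-180.0, 0.1, -10.3]
ft_force: [-1.0, 0.1, 0.1]
gripper_width: 0.0005
grip_force: 0.0
```

```bash
python3 plan.py .6836 -.1169 .22 180 0 -10.4
```

```text
t 7.45 grasp [ 0.6856 -0.1155  0.298 ] rot [-1.7999e+02  9.0000e-02 -1.0270e+01] F [-1.   0.1  0.1] w 0.0005 gf 0.0 j [-19.  29.  59.  -0.  92.  82.]
 shift now-axes [-0.045  0.044  1.949] target-axes [-0.048  0.043  1.949] turn [-0.002  0.019  0.026]
```

Request:
step_arm:
  series:
    - {"ax": 0,"ay": 0,"az": 0,"tx": -0.04,"ty": 0.04,"tz": 0.6,"jaw": 1}
    - {"ax": 0,"ay": 0,"az": 0,"tx": 0,"ty": 0,"tz": 0.7,"jaw": 1}
    - {"ax": 0,"ay": 0,"az": 0,"tx": 0,"ty": 0,"tz": 0.5,"jaw": 1}
    - {"ax": 0,"ay": 0,"az": 0,"tx": 0,"ty": 0,"tz": 0.15,"jaw": 1}
    - {"ax": 0,"ay": 0,"az": 0,"tx": 0,"ty": 0,"tz": 0,"jaw": 1}
    - {"ax": 0,"ay": 0,"az": 0,"tx": -0.15,"ty": 0,"tz": 0,"jaw": 1}
    - {"ax": 0,"ay": 0,"az": 0,"tx": -0.15,"ty": 0,"tz": 0,"jaw": 1}
    - {"ax": 0,"ay": 0,"az": 0,"tx": 0,"ty": 0,"tz": 0,"jaw": 1}
    - {"ax": 0,"ay": 0,"az": 0,"tx": 0,"ty": 0,"tz": 0,"jaw": 1}

```text
time_s: 8.2
ee_pos: [0.6708, -0.116, 0.3907]
tcp_rot: [180.0, -0.2, -10.4]
ft_force: [-0.1, -0.9, -0.3]
gripper_width: 0.0004
grip_force: 0.0
```

Request:
step_arm:
  series:
    - {"ax": 0,"ay": 0,"az": 0,"tx": -0.25,"ty": 0,"tz": 0,"jaw": 1}
    - {"ax": 0,"ay": 0,"az": 0,"tx": -0.25,"ty": 0,"tz": -0.07,"jaw": 1}
    - {"ax": 0,"ay": 0,"az": 0,"tx": -0.26,"ty": 0,"tz": -0.04,"jaw": 1}
    - {"ax": 0,"ay": 0,"az": 0,"tx": -0.26,"ty": 0,"tz": -0.04,"jaw": 1}
    - {"ax": 0,"ay": 0,"az": 0,"tx": -0.26,"ty": 0,"tz": 0,"jaw": 1}
    - {"ax": 0,"ay": 0,"az": 0,"tx": -0.26,"ty": 0,"tz": 0,"jaw": 1}
    - {"ax": 0,"ay": 0,"az": 0,"tx": -0.26,"ty": 0,"tz": 0,"jaw": 1}
    - {"ax": 0,"ay": 0,"az": 0,"tx": -0.26,"ty": 0,"tz": 0.02,"jaw": 1}

```text
time_s: 8.87
ee_pos: [0.5904, -0.1011, 0.3961]
tcp_rot: [180.0, -0.3, -10.4]
ft_force: [2.6, -0.3, 2.1]
gripper_width: 0.0001
grip_force: 1.2
```

```bash
python3 plan.py .597 -.101 .22 180 0 -10.4; python3 - <<'E'
from bench import *; from h import *
s=grab_frame("scene"); t=grab_frame("top"); pickle.dump(s,open("s2.pkl","wb"))
a=crop(t["color"],290,115,120,120,3.3); b=crop(s["color"],235,95,120,140,3.3)
o=np.zeros((470,a.shape[1]+b.shape[1],3),np.uint8); o[:len(a),:a.shape[1]]=a; o[:len(b),a.shape[1]:]=b
cv2.imwrite("pics/c5.png",o)
E
```

```text
t 8.87 grasp [ 0.5913 -0.1014  0.2288] rot [179.96  -0.33 -10.4 ] F [ 2.6 -0.3  2.1] w 0.0001 gf 1.2 j [-20.  20.  82.   0.  78.  80.]
 shift now-axes [ 0.161 -0.033  0.221] target-axes [ 0.162 -0.032  0.22 ] turn [ 0.007 -0.066  0.001]
```

View pics/c5.png

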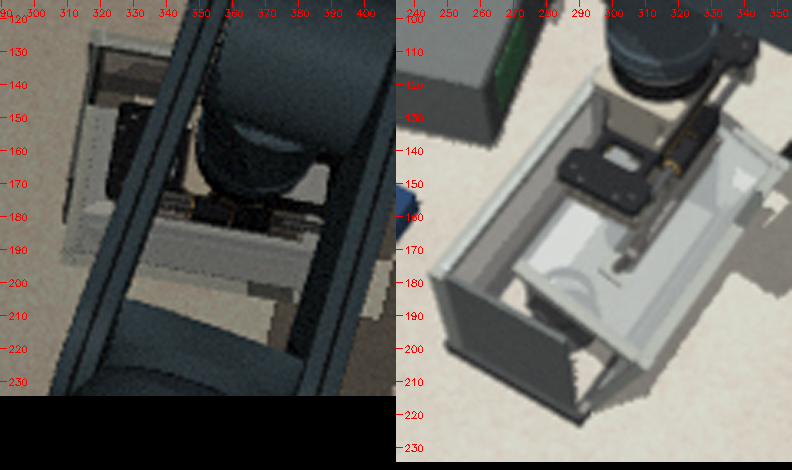

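The hood is following the fingers (about 0.4 rad open), so I'll carry on along the arc.

Request:
step_arm:
  series:
    - {"ax": 0,"ay": 0,"az": 0,"tx": -0.26,"ty": 0,"tz": 0.04,"jaw": 1}
    - {"ax": 0,"ay": 0,"az": 0,"tx": -0.26,"ty": 0,"tz": 0.05,"jaw": 1}
    - {"ax": 0,"ay": 0,"az": 0,"tx": -0.25,"ty": 0,"tz": 0.07,"jaw": 1}
    - {"ax": 0,"ay": 0,"az": 0,"tx": -0.25,"ty": 0,"tz": 0.07,"jaw": 1}
    - {"ax": 0,"ay": 0,"az": 0,"tx": -0.24,"ty": 0,"tz": 0.09,"jaw": 1}
    - {"ax": 0,"ay": 0,"az": 0,"tx": -0.24,"ty": 0,"tz": 0.1,"jaw": 1}
    - {"ax": 0,"ay": 0,"az": 0,"tx": -0.23,"ty": 0,"tz": 0.12,"jaw": 1}
    - {"ax": 0,"ay": 0,"az": 0,"tx": -0.23,"ty": 0,"tz": 0.12,"jaw": 1}
    - {"ax": 0,"ay": 0,"az": 0,"tx": -0.22,"ty": 0,"tz": 0.14,"jaw": 1}
    - {"ax": 0,"ay": 0,"az": 0,"tx": -0.22,"ty": 0,"tz": 0.15,"jaw": 1}

```text
time_s: 9.8
ee_pos: [0.4962, -0.0839, 0.3567]
tcp_rot: [180.0, -0.2, -10.4]
ft_force: [1.3, -0.2, 1.1]
gripper_width: 0.0007
grip_force: 0.7
```

Request:
step_arm:
  series:
    - {"ax": 0,"ay": 0,"az": 0,"tx": -0.2,"ty": 0,"tz": 0.16,"jaw": 1}
    - {"ax": 0,"ay": 0,"az": 0,"tx": -0.2,"ty": 0,"tz": 0.17,"jaw": 1}
    - {"ax": 0,"ay": 0,"az": 0,"tx": -0.18,"ty": 0,"tz": 0.18,"jaw": 1}
    - {"ax": 0,"ay": 0,"az": 0,"tx": -0.18,"ty": 0,"tz": 0.19,"jaw": 1}

```text
time_s: 10.13
ee_pos: [0.4663, -0.0785, 0.3285]
tcp_rot: [180.0, -0.2, -10.4]
ft_force: [2.2, -0.4, 0.4]
gripper_width: 0.0006
grip_force: 0.6
```

```bash
python3 plan.py .4543 -.0747 .147 180 0 -10.4
```

```text
t 10.13 grasp [ 0.4668 -0.0786  0.1612] rot [ 1.7997e+02 -1.5000e-01 -1.0400e+01] F [ 2.2 -0.4  0.4] w 0.0006 gf 0.6 j [-23.  11. 105.   0.  64.  77.]
 shift now-axes [-0.314 -0.038  0.355] target-axes [-0.313 -0.038  0.356] turn [ 0.005 -0.03  -0.   ]
```

Request:
step_arm:
  series:
    - {"ax": 0,"ay": 0,"az": 0,"tx": -0.16,"ty": 0,"tz": 0.18,"jaw": 1}
    - {"ax": 0,"ay": 0,"az": 0,"tx": -0.15,"ty": 0,"tz": 0.18,"jaw": 1}
    - {"ax": 0,"ay": 0,"az": 0,"tx": -0.1,"ty": 0,"tz": 0,"jaw": 1}
    - {"ax": 0,"ay": 0,"az": 0,"tx": -0.08,"ty": 0,"tz": 0,"jaw": 1}
    - {"ax": 0,"ay": 0,"az": 0,"tx": 0,"ty": 0,"tz": 0,"jaw": 1}

```text
time_s: 10.55
ee_pos: [0.4501, -0.0758, 0.3142]
tcp_rot: [180.0, -0.8, -10.5]
ft_force: [19.0, -2.7, -13.8]
gripper_width: 0.0008
grip_force: 9.4
```

```bash
python3 plan.py .4543 -.0747 .147 180 0 -10.4
```

```text
t 10.55 grasp [ 0.4524 -0.0763  0.1469] rot [179.97  -0.78 -10.48] F [ 19.   -2.7 -13.8] w 0.0008 gf 9.4 j [-24.  10. 108.   0.  61.  77.]
 shift now-axes [ 0.097 -0.046 -0.001] target-axes [ 0.097 -0.046 -0.003] turn [ 0.006 -0.157 -0.016]
```

The force rose to 19 N, so the hood is at its stop. I'll back off, rise, move aside and look.

Request:
step_arm:
  series:
    - {"ax": 0,"ay": 0,"az": 0,"tx": 0.15,"ty": 0,"tz": 0,"jaw": 1}
    - {"ax": 0,"ay": 0,"az": 0,"tx": 0.15,"ty": 0,"tz": 0,"jaw": 1}
    - {"ax": 0,"ay": 0,"az": 0,"tx": 0,"ty": 0,"tz": -0.3,"jaw": 1}
    - {"ax": 0,"ay": 0,"az": 0,"tx": 0,"ty": 0,"tz": -0.7,"jaw": 1}
    - {"ax": 0,"ay": 0,"az": 0,"tx": 0,"ty": 0,"tz": -0.9,"jaw": 1}
    - {"ax": 0,"ay": 0,"az": 0,"tx": 0,"ty": 0,"tz": -0.9,"jaw": 0}
    - {"ax": 0,"ay": 0,"az": 0,"tx": 0,"ty": 0,"tz": -0.9,"jaw": 0}
    - {"ax": 0,"ay": 0,"az": 0,"tx": 0,"ty": -0.9,"tz": 0,"jaw": 0}
    - {"ax": 0,"ay": 0,"az": 0,"tx": 0,"ty": -0.9,"tz": 0,"jaw": 0}
    - {"ax": 0,"ay": 0,"az": 0,"tx": 0,"ty": -0.9,"tz": 0,"jaw": 0}

```text
time_s: 11.38
ee_pos: [0.4777, 0.0301, 0.4623]
tcp_rot: [180.0, -0.0, -10.5]
ft_force: [0.3, 0.1, -0.8]
gripper_width: 0.0294
grip_force: 0.0
```

Request:
step_arm:
  series:
    - {"ax": 0,"ay": 0,"az": 0,"tx": -0.2,"ty": -0.9,"tz": 0,"jaw": 0}
    - {"ax": 0,"ay": 0,"az": 0,"tx": -0.2,"ty": -0.9,"tz": 0,"jaw": 0}
    - {"ax": 0,"ay": 0,"az": 0,"tx": -0.2,"ty": -0.9,"tz": 0,"jaw": 0}
    - {"ax": 0,"ay": 0,"az": 0,"tx": -0.2,"ty": -0.9,"tz": 0,"jaw": 0}
    - {"ax": 0,"ay": 0,"az": 0,"tx": -0.1,"ty": -0.9,"tz": 0,"jaw": 0}
    - {"ax": 0,"ay": 0,"az": 0,"tx": 0,"ty": -0.5,"tz": 0,"jaw": 0}

```text
time_s: 11.88
ee_pos: [0.4775, 0.236, 0.4613]
tcp_rot: [-180.0, 0.1, -10.3]
ft_force: [-0.2, -0.5, 0.1]
gripper_width: 0.0695
grip_force: 0.0
```

```bash
python3 plan.py .4458 .2684 .075 180 0 -10.4; python3 - <<'E'
from bench import *; from h import *
s=grab_frame("scene"); t=grab_frame("top"); pickle.dump(s,open("s3.pkl","wb")); pickle.dump(t,open("t3.pkl","wb"))
a=crop(t["color"],300,110,112,130,3.5); b=crop(s["color"],235,95,116,140,3.5)
o=np.zeros((490,a.shape[1]+b.shape[1],3),np.uint8); o[:len(a),:a.shape[1]]=a; o[:len(b),a.shape[1]:]=b
cv2.imwrite("pics/c6.png",o); print(o.shape)
E
```

```text
t 11.88 grasp [0.4772 0.2361 0.294 ] rot [-1.7997e+02  9.0000e-02 -1.0250e+01] F [-0.2 -0.5  0.1] w 0.0695 gf 0.0 j [ 14.  11.  85.   0.  84. 115.]
 shift now-axes [-0.915 -0.654  5.478] target-axes [-0.925 -0.655  5.476] turn [-0.006  0.017  0.029]
(490, 798, 3)
```

View pics/c6.png

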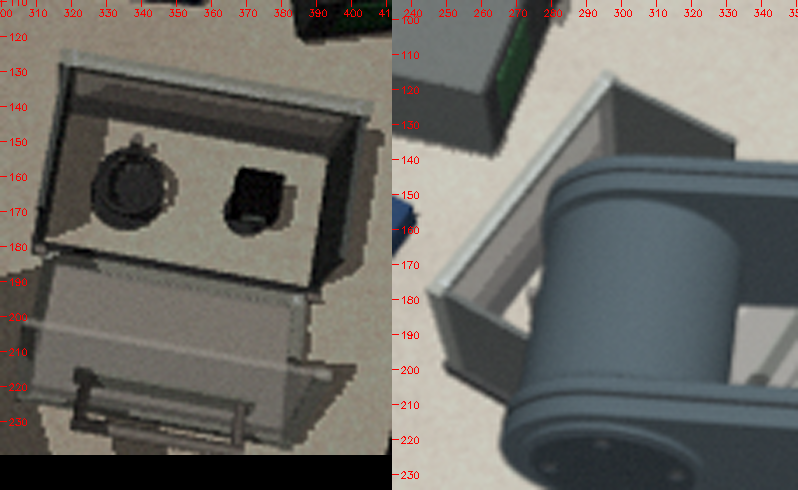

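The hood is down. In the top view the holder ring shows near (337,163), and the arm blocks the scene view. I'll enlarge the holder, using the scene picture from before for the second view.

```bash
python3 - <<'E'
from h import *
t=pickle.load(open("t3.pkl","rb")); s=pickle.load(open("scene.pkl","rb"))
a=crop(t["color"],318,142,40,40,10,5); b=s["color"][165:205,268:308].astype(float); 
img=s["color"].copy().astype(float); img=np.clip((img-90)*1.7,0,255).astype(np.uint8)
b=crop(img,268,163,40,40,10,5)
cv2.imwrite("pics/c7.png",np.hstack([np.clip(a*1.8,0,255).astype(np.uint8),b]))
E
```

```text
(no output)
```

View pics/c7.png

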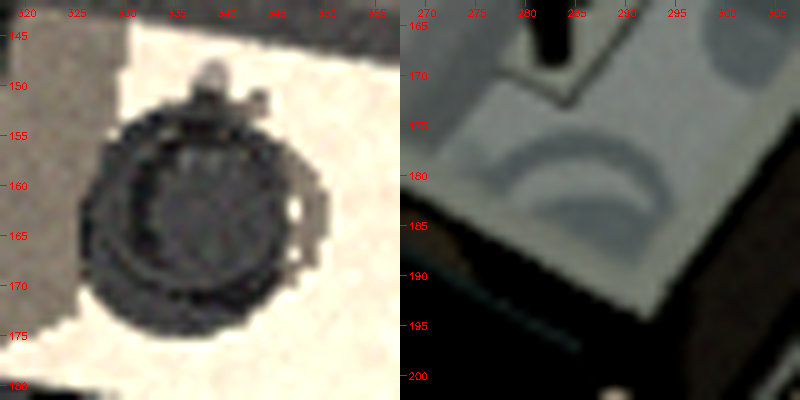

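```bash
python3 - <<'E'
from fit import *
c=[.5972,-.1013,-.182]
a=np.linspace(0,2*np.pi,200)
def ext(f,x,y,z,r):
    p=proj(f,np.c_[x+r*np.cos(a),y+r*np.sin(a),0*a+z]); return np.round([p[:,0].min(),p[:,0].max(),p[:,1].min(),p[:,1].max()],1)
f=at_z(t,(336,164.8),.026); r=at_z(t,(336.5,161.9),.072)
print(f,r)
for n,p in(("foot",f),("ring",r),("mean",(f+r)/2)):
    x,y=p[:2]; d=p[:2]-c[:2]; ca,sa=np.cos(c[2]),np.sin(c[2])
    print(n,"cell",ca*d[0]+sa*d[1],-sa*d[0]+ca*d[1])
    print(" top foot",ext(t,x,y,.026,.034),"ring out",ext(t,x,y,.072,.031),"bore",ext(t,x,y,.072,.025))
    print(" scn ring out",ext(s,x,y,.072,.031),"bore",ext(s,x,y,.072,.025),"foot",ext(s,x,y,.026,.034))
E
```

```text
[ 0.67298251 -0.05600589  0.026     ] [ 0.670345   -0.05501457  0.072     ]
foot cell 0.06633276513295921 0.05826242068934226
 top foot [325.5 346.5 154.7 175. ] ring out [326.9 346.7 151.5 170.8] bore [328.8 344.8 153.3 168.9]
 scn ring out [274.5 295.  174.7 192.4] bore [276.5 293.  176.4 190.7] foot [274.9 296.7 181.4 200.5]
ring cell 0.06355939304568994 0.058759979704645075
 top foot [325.2 346.2 155.4 175.8] ring out [326.5 346.4 152.3 171.6] bore [328.5 344.5 154.1 169.7]
 scn ring out [275.2 295.7 175.2 193. ] bore [277.2 293.7 176.9 191.2] foot [275.5 297.3 181.9 201. ]
mean cell 0.06494607908932458 0.058511200196993664
 top foot [325.4 346.3 155.  175.4] ring out [326.7 346.6 151.9 171.2] bore [328.6 344.7 153.7 169.3]
 scn ring out [274.8 295.3 174.9 192.7] bore [276.8 293.4 176.6 190.9] foot [275.2 297.  181.7 200.7]
```

Ring centre comes to (0.672, -0.056), and the earlier scene view agrees to within 1 px. Now for the bottle.

Request:
step_arm:
  series:
    - {"ax": 0,"ay": 0,"az": 0,"tx": -0.46,"ty": -0.33,"tz": 0,"jaw": 0}
    - {"ax": 0,"ay": 0,"az": 0,"tx": -0.46,"ty": -0.33,"tz": 0,"jaw": 0}
    - {"ax": 0,"ay": 0,"az": 0,"tx": 0,"ty": 0,"tz": 0.5,"jaw": 0}
    - {"ax": 0,"ay": 0,"az": 0,"tx": 0,"ty": 0,"tz": 0.5,"jaw": 0}
    - {"ax": 0,"ay": 0,"az": 0,"tx": 0,"ty": 0,"tz": 0.3,"jaw": 0}
    - {"ax": 0,"ay": 0,"az": 0,"tx": 0,"ty": 0,"tz": 0,"jaw": 0}
    - {"ax": 0,"ay": 0,"az": 0,"tx": 0,"ty": 0,"tz": 0,"jaw": 0}

```text
time_s: 12.57
ee_pos: [0.447, 0.2643, 0.4091]
tcp_rot: [179.9, 0.1, -10.4]
ft_force: [-0.9, -0.0, 0.5]
gripper_width: 0.093
grip_force: 0.0
```

```bash
python3 plan.py .4458 .2684 .085 180 0 -10.4
```

```text
t 12.57 grasp [0.4466 0.2641 0.2418] rot [ 1.7992e+02  1.0000e-01 -1.0440e+01] F [-0.9 -0.   0.5] w 0.093 gf 0.0 j [ 18.  12.  92.  -0.  77. 119.]
 shift now-axes [-0.04  -0.1    3.921] target-axes [-0.047 -0.095  3.921] turn [ 0.017  0.02  -0.008]
```

Request:
step_arm:
  series:
    - {"ax": 0,"ay": 0,"az": 0,"tx": -0.04,"ty": -0.1,"tz": 0.4,"jaw": 0}
    - {"ax": 0,"ay": 0,"az": 0,"tx": 0,"ty": 0,"tz": 0.7,"jaw": 0}
    - {"ax": 0,"ay": 0,"az": 0,"tx": 0,"ty": 0,"tz": 0.8,"jaw": 0}
    - {"ax": 0,"ay": 0,"az": 0,"tx": 0,"ty": 0,"tz": 0.8,"jaw": 0}
    - {"ax": 0,"ay": 0,"az": 0,"tx": 0,"ty": 0,"tz": 0.7,"jaw": 0}
    - {"ax": 0,"ay": 0,"az": 0,"tx": 0,"ty": 0,"tz": 0.4,"jaw": 0}
    - {"ax": 0,"ay": 0,"az": 0,"tx": 0,"ty": 0,"tz": 0.1,"jaw": 0}
    - {"ax": 0,"ay": 0,"az": 0,"tx": 0,"ty": 0,"tz": 0,"jaw": 0}

```text
time_s: 13.23
ee_pos: [0.4465, 0.269, 0.2534]
tcp_rot: [180.0, 0.1, -10.4]
ft_force: [0.1, 0.2, 0.4]
gripper_width: 0.0932
grip_force: 0.0
```

Request:
step_arm:
  series:
    - {"ax": 0,"ay": 0,"az": 0,"tx": 0,"ty": 0,"tz": 0,"jaw": 1}
    - {"ax": 0,"ay": 0,"az": 0,"tx": 0,"ty": 0,"tz": 0,"jaw": 1}
    - {"ax": 0,"ay": 0,"az": 0,"tx": 0,"ty": 0,"tz": 0,"jaw": 1}
    - {"ax": 0,"ay": 0,"az": 0,"tx": 0,"ty": 0,"tz": 0,"jaw": 1}
    - {"ax": 0,"ay": 0,"az": 0,"tx": 0,"ty": 0,"tz": 0,"jaw": 1}
    - {"ax": 0,"ay": 0,"az": 0,"tx": 0,"ty": 0,"tz": 0,"jaw": 1}
    - {"ax": 0,"ay": 0,"az": 0,"tx": 0,"ty": 0,"tz": 0,"jaw": 1}
    - {"ax": 0,"ay": 0,"az": 0,"tx": 0,"ty": 0,"tz": 0,"jaw": 1}
    - {"ax": 0,"ay": 0,"az": 0,"tx": 0,"ty": 0,"tz": 0,"jaw": 1}
    - {"ax": 0,"ay": 0,"az": 0,"tx": 0,"ty": 0,"tz": 0,"jaw": 1}

```text
time_s: 14.07
ee_pos: [0.4461, 0.2694, 0.2535]
tcp_rot: [180.0, 0.0, -10.4]
ft_force: [-0.1, 0.2, 0.9]
gripper_width: 0.0398
grip_force: 29.9
```

```bash
python3 plan.py .4458 .2684 .085 180 0 -10.4
```

```text
t 14.07 grasp [0.4461 0.2694 0.0862] rot [180.    0.  -10.4] F [-0.1  0.2  0.9] w 0.0398 gf 29.9 j [ 19.  21. 103.   0.  56. 119.]
 shift now-axes [-0.002  0.027  0.031] target-axes [-0.002  0.027  0.031] turn [0.    0.001 0.001]
```

Request:
step_arm:
  series:
    - {"ax": 0,"ay": 0,"az": 0,"tx": 0,"ty": 0,"tz": -0.3,"jaw": 1}
    - {"ax": 0,"ay": 0,"az": 0,"tx": 0,"ty": 0,"tz": -0.6,"jaw": 1}
    - {"ax": 0,"ay": 0,"az": 0,"tx": 0,"ty": 0,"tz": -0.8,"jaw": 1}
    - {"ax": 0,"ay": 0,"az": 0,"tx": 0,"ty": 0,"tz": -0.9,"jaw": 1}
    - {"ax": 0,"ay": 0,"az": 0,"tx": 0,"ty": 0,"tz": -0.9,"jaw": 1}
    - {"ax": 0,"ay": 0,"az": 0,"tx": 0,"ty": 0,"tz": -0.8,"jaw": 1}
    - {"ax": 0,"ay": 0,"az": 0,"tx": 0,"ty": 0,"tz": -0.6,"jaw": 1}
    - {"ax": 0,"ay": 0,"az": 0,"tx": 0,"ty": 0,"tz": -0.4,"jaw": 1}
    - {"ax": 0,"ay": 0,"az": 0,"tx": 0,"ty": 0,"tz": -0.1,"jaw": 1}
    - {"ax": 0,"ay": 0,"az": 0,"tx": 0,"ty": 0,"tz": 0,"jaw": 1}

```text
time_s: 14.9
ee_pos: [0.4461, 0.2695, 0.4703]
tcp_rot: [-179.9, -0.1, -10.4]
ft_force: [-0.6, -0.6, -2.6]
gripper_width: 0.0399
grip_force: 29.9
```

```bash
python3 plan.py .6716 -.0555 .30 180 0 -10.4
```

```text
t 14.9 grasp [0.4464 0.2696 0.303 ] rot [-1.7995e+02 -1.0000e-01 -1.0390e+01] F [-0.6 -0.6 -2.6] w 0.0399 gf 29.9 j [ 19.  10.  85.  -0.  85. 119.]
 shift now-axes [7.01  6.974 0.081] target-axes [7.011 6.973 0.075] turn [-0.011 -0.02   0.001]
```

Request:
step_arm:
  series:
    - {"ax": 0,"ay": 0,"az": 0,"tx": 0.25,"ty": 0.25,"tz": 0,"jaw": 1}
    - {"ax": 0,"ay": 0,"az": 0,"tx": 0.45,"ty": 0.45,"tz": 0,"jaw": 1}
    - {"ax": 0,"ay": 0,"az": 0,"tx": 0.57,"ty": 0.57,"tz": 0,"jaw": 1}
    - {"ax": 0,"ay": 0,"az": 0,"tx": 0.57,"ty": 0.57,"tz": 0,"jaw": 1}
    - {"ax": 0,"ay": 0,"az": 0,"tx": 0.57,"ty": 0.57,"tz": 0,"jaw": 1}
    - {"ax": 0,"ay": 0,"az": 0,"tx": 0.57,"ty": 0.57,"tz": 0,"jaw": 1}
    - {"ax": 0,"ay": 0,"az": 0,"tx": 0.57,"ty": 0.57,"tz": 0,"jaw": 1}
    - {"ax": 0,"ay": 0,"az": 0,"tx": 0.57,"ty": 0.57,"tz": 0,"jaw": 1}
    - {"ax": 0,"ay": 0,"az": 0,"tx": 0.57,"ty": 0.57,"tz": 0,"jaw": 1}
    - {"ax": 0,"ay": 0,"az": 0,"tx": 0.57,"ty": 0.57,"tz": 0,"jaw": 1}

```text
time_s: 15.73
ee_pos: [0.6156, 0.023, 0.4667]
tcp_rot: [180.0, 0.3, -10.4]
ft_force: [0.8, 0.6, -1.9]
gripper_width: 0.0398
grip_force: 29.9
```

Request:
step_arm:
  series:
    - {"ax": 0,"ay": 0,"az": 0,"tx": 0.57,"ty": 0.57,"tz": 0,"jaw": 1}
    - {"ax": 0,"ay": 0,"az": 0,"tx": 0.57,"ty": 0.57,"tz": 0,"jaw": 1}
    - {"ax": 0,"ay": 0,"az": 0,"tx": 0.4,"ty": 0.39,"tz": 0,"jaw": 1}
    - {"ax": 0,"ay": 0,"az": 0,"tx": 0.2,"ty": 0.18,"tz": 0,"jaw": 1}
    - {"ax": 0,"ay": 0,"az": 0,"tx": 0,"ty": 0,"tz": 0,"jaw": 1}
    - {"ax": 0,"ay": 0,"az": 0,"tx": 0,"ty": 0,"tz": 0.6,"jaw": 1}
    - {"ax": 0,"ay": 0,"az": 0,"tx": 0,"ty": 0,"tz": 0.8,"jaw": 1}
    - {"ax": 0,"ay": 0,"az": 0,"tx": 0,"ty": 0,"tz": 0.7,"jaw": 1}
    - {"ax": 0,"ay": 0,"az": 0,"tx": 0,"ty": 0,"tz": 0,"jaw": 1}
    - {"ax": 0,"ay": 0,"az": 0,"tx": 0,"ty": 0,"tz": 0,"jaw": 1}

```text
time_s: 16.57
ee_pos: [0.6702, -0.0537, 0.3837]
tcp_rot: [-180.0, 0.3, -10.3]
ft_force: [0.7, 0.7, -0.5]
gripper_width: 0.0398
grip_force: 29.9
```

```bash
python3 plan.py .6716 -.0555 .1122 180 0 -10.4;  python3 plan.py .6716 -.0555 .1122 180 0 -10.4;python3 - <<'E'
from bench import *; from h import *
s=grab_frame("scene"); t=grab_frame("top"); pickle.dump(s,open("s4.pkl","wb")); pickle.dump(t,open("t4.pkl","wb"))
a=crop(t["color"],300,110,90,110,4.4); b=crop(s["color"],245,110,90,110,4.4)
cv2.imwrite("pics/c8.png",np.hstack([a,b]))
E
```

```text
t 16.57 grasp [ 0.6693 -0.0535  0.2164] rot [-179.96    0.31  -10.32] F [ 0.7  0.7 -0.5] w 0.0398 gf 29.9 j [-14.  28.  71.   0.  81.  86.]
 shift now-axes [0.056 0.039 2.606] target-axes [0.042 0.037 2.606] turn [-0.009  0.062  0.016]
t 16.57 grasp [ 0.6693 -0.0535  0.2164] rot [-179.96    0.31  -10.32] F [ 0.7  0.7 -0.5] w 0.0398 gf 29.9 j [-14.  28.  71.   0.  81.  86.]
 shift now-axes [0.056 0.039 2.606] target-axes [0.042 0.037 2.606] turn [-0.009  0.062  0.016]
```

Request:
step_arm:
  series:
    - {"ax": 0,"ay": 0,"az": 0,"tx": 0.04,"ty": 0.04,"tz": 0.3,"jaw": 1}
    - {"ax": 0,"ay": 0,"az": 0,"tx": 0,"ty": 0,"tz": 0.4,"jaw": 1}
    - {"ax": 0,"ay": 0,"az": 0,"tx": 0,"ty": 0,"tz": 0.3,"jaw": 1}
    - {"ax": 0,"ay": 0,"az": 0,"tx": 0,"ty": 0,"tz": 0.2,"jaw": 1}
    - {"ax": 0,"ay": 0,"az": 0,"tx": 0,"ty": 0,"tz": 0,"jaw": 1}
    - {"ax": 0,"ay": 0,"az": 0,"tx": 0,"ty": 0,"tz": 0,"jaw": 1}

```text
time_s: 17.17
ee_pos: [0.6725, -0.0572, 0.3373]
tcp_rot: [-180.0, 0.0, -10.4]
ft_force: [-0.1, 0.1, -1.3]
gripper_width: 0.0399
grip_force: 29.9
```

```bash
python3 plan.py .6716 -.0555 .1122 180 0 -10.4
```

```text
t 17.17 grasp [ 0.6724 -0.0572  0.17  ] rot [-1.80e+02  4.00e-02 -1.04e+01] F [-0.1  0.1 -1.3] w 0.0399 gf 29.9 j [-14.  30.  74.   0.  75.  86.]
 shift now-axes [-0.029 -0.038  1.445] target-axes [-0.03  -0.038  1.445] turn [-0.001  0.008 -0.   ]
```

Request:
step_arm:
  series:
    - {"ax": 0,"ay": 0,"az": 0,"tx": -0.03,"ty": -0.04,"tz": 0,"jaw": 1}
    - {"ax": 0,"ay": 0,"az": 0,"tx": 0,"ty": 0,"tz": 0.2,"jaw": 1}
    - {"ax": 0,"ay": 0,"az": 0,"tx": 0,"ty": 0,"tz": 0.2,"jaw": 1}
    - {"ax": 0,"ay": 0,"az": 0,"tx": 0,"ty": 0,"tz": 0.2,"jaw": 1}
    - {"ax": 0,"ay": 0,"az": 0,"tx": 0,"ty": 0,"tz": 0,"jaw": 1}

```text
time_s: 17.58
ee_pos: [0.6709, -0.0552, 0.3109]
tcp_rot: [-180.0, 0.2, -10.4]
ft_force: [-0.2, -0.2, -1.7]
gripper_width: 0.0397
grip_force: 29.9
```

```bash
python3 plan.py .6716 -.0555 .1122 180 0 -10.4
```

```text
t 17.58 grasp [ 0.6702 -0.0551  0.1437] rot [-179.99    0.23  -10.4 ] F [-0.2 -0.2 -1.7] w 0.0397 gf 29.9 j [-14.  31.  76.  -0.  73.  86.]
 shift now-axes [0.022 0.004 0.786] target-axes [0.019 0.004 0.786] turn [-0.003  0.046  0.   ]
```

No contact force, and the bottom is inside the ring (z about 0.057). I'll go on down.

Request:
step_arm:
  series:
    - {"ax": 0,"ay": 0,"az": 0,"tx": 0,"ty": 0,"tz": 0.2,"jaw": 1}
    - {"ax": 0,"ay": 0,"az": 0,"tx": 0,"ty": 0,"tz": 0.2,"jaw": 1}
    - {"ax": 0,"ay": 0,"az": 0,"tx": 0,"ty": 0,"tz": 0.2,"jaw": 1}
    - {"ax": 0,"ay": 0,"az": 0,"tx": 0,"ty": 0,"tz": 0.1,"jaw": 1}
    - {"ax": 0,"ay": 0,"az": 0,"tx": 0,"ty": 0,"tz": 0,"jaw": 1}
    - {"ax": 0,"ay": 0,"az": 0,"tx": 0,"ty": 0,"tz": 0,"jaw": 1}

```text
time_s: 18.08
ee_pos: [0.6715, -0.0554, 0.2851]
tcp_rot: [-180.0, 0.0, -10.4]
ft_force: [0.4, 0.4, -1.8]
gripper_width: 0.04
grip_force: 29.9
```

```bash
python3 plan.py .6716 -.0555 .1122 180 0 -10.4
```

```text
t 18.08 grasp [ 0.6714 -0.0554  0.1178] rot [-1.80e+02  4.00e-02 -1.04e+01] F [ 0.4  0.4 -1.8] w 0.04 gf 29.9 j [-14.  33.  78.   0.  69.  86.]
 shift now-axes [0.002 0.002 0.14 ] target-axes [0.002 0.002 0.14 ] turn [-0.001  0.009  0.   ]
```

Request:
step_arm:
  series:
    - {"ax": 0,"ay": 0,"az": 0,"tx": 0,"ty": 0,"tz": 0.05,"jaw": 1}
    - {"ax": 0,"ay": 0,"az": 0,"tx": 0,"ty": 0,"tz": 0.05,"jaw": 1}
    - {"ax": 0,"ay": 0,"az": 0,"tx": 0,"ty": 0,"tz": 0.04,"jaw": 1}
    - {"ax": 0,"ay": 0,"az": 0,"tx": 0,"ty": 0,"tz": 0,"jaw": 1}
    - {"ax": 0,"ay": 0,"az": 0,"tx": 0,"ty": 0,"tz": 0,"jaw": 1}

```text
time_s: 18.5
ee_pos: [0.6716, -0.0554, 0.28]
tcp_rot: [180.0, 0.0, -10.4]
ft_force: [0.1, 0.1, -1.5]
gripper_width: 0.0398
grip_force: 29.9
```

```bash
python3 plan.py .6716 -.0555 .1122 180 0 -10.4
```

```text
t 18.5 grasp [ 0.6716 -0.0554  0.1127] rot [180.    0.  -10.4] F [ 0.1  0.1 -1.5] w 0.0398 gf 29.9 j [-14.  33.  78.  -0.  69.  86.]
 shift now-axes [0.002 0.003 0.011] target-axes [0.002 0.003 0.011] turn [0.    0.    0.001]
```

Request:
step_arm:
  series:
    - {"ax": 0,"ay": 0,"az": 0,"tx": 0,"ty": 0,"tz": 0.03,"jaw": 1}
    - {"ax": 0,"ay": 0,"az": 0,"tx": 0,"ty": 0,"tz": 0,"jaw": 1}
    - {"ax": 0,"ay": 0,"az": 0,"tx": 0,"ty": 0,"tz": 0,"jaw": 1}

```text
time_s: 18.75
ee_pos: [0.6717, -0.0554, 0.2795]
tcp_rot: [180.0, -0.1, -10.4]
ft_force: [-0.4, 0.3, 3.3]
gripper_width: 0.0397
grip_force: 29.9
```

Contact with the foot. I'll release to about 60 mm opening, then rise.

Request:
step_arm:
  series:
    - {"ax": 0,"ay": 0,"az": 0,"tx": 0,"ty": 0,"tz": 0,"jaw": 0.36}
    - {"ax": 0,"ay": 0,"az": 0,"tx": 0,"ty": 0,"tz": 0,"jaw": 0.36}
    - {"ax": 0,"ay": 0,"az": 0,"tx": 0,"ty": 0,"tz": 0,"jaw": 0.36}
    - {"ax": 0,"ay": 0,"az": 0,"tx": 0,"ty": 0,"tz": 0,"jaw": 0.36}
    - {"ax": 0,"ay": 0,"az": 0,"tx": 0,"ty": 0,"tz": 0,"jaw": 0.36}
    - {"ax": 0,"ay": 0,"az": 0,"tx": 0,"ty": 0,"tz": 0,"jaw": 0.36}

```text
time_s: 19.25
ee_pos: [0.6716, -0.0554, 0.2786]
tcp_rot: [-180.0, 0.0, -10.4]
ft_force: [-0.6, 0.0, 0.7]
gripper_width: 0.0594
grip_force: 0.0
```

Request:
step_arm:
  series:
    - {"ax": 0,"ay": 0,"az": 0,"tx": 0,"ty": 0,"tz": -0.3,"jaw": 0.36}
    - {"ax": 0,"ay": 0,"az": 0,"tx": 0,"ty": 0,"tz": -0.6,"jaw": 0.36}
    - {"ax": 0,"ay": 0,"az": 0,"tx": 0,"ty": 0,"tz": -0.8,"jaw": 0.36}
    - {"ax": 0,"ay": 0,"az": 0,"tx": 0,"ty": 0,"tz": -0.8,"jaw": 0.36}
    - {"ax": 0,"ay": 0,"az": 0,"tx": 0,"ty": 0,"tz": -0.8,"jaw": 0.36}
    - {"ax": 0,"ay": 0,"az": 0,"tx": 0,"ty": 0,"tz": -0.8,"jaw": 1}
    - {"ax": 0,"ay": 0,"az": 0,"tx": 0,"ty": 0,"tz": -0.6,"jaw": 1}

```text
time_s: 19.83
ee_pos: [0.6712, -0.0553, 0.4713]
tcp_rot: [180.0, -0.2, -10.4]
ft_force: [0.9, -0.4, -0.2]
gripper_width: 0.0507
grip_force: 0.0
```

```bash
python3 plan.py .415 -.0676 .28 180 0 -10.4; python3 - <<'E'
from bench import *; from h import *
t=grab_frame("top"); pickle.dump(t,open("t5.pkl","wb"))
E
```

```text
t 19.83 grasp [ 0.6719 -0.0554  0.304 ] rot [179.98  -0.24 -10.39] F [ 0.9 -0.4 -0.2] w 0.0507 gf 0.0 j [-14.  26.  62.   0.  91.  86.]
 shift now-axes [-6.248  1.459  0.574] target-axes [-6.245  1.46   0.601] turn [ 0.003 -0.049  0.001]
```

Request:
step_arm:
  series:
    - {"ax": 0,"ay": 0,"az": 0,"tx": -0.4,"ty": 0.1,"tz": 0,"jaw": 1}
    - {"ax": 0,"ay": 0,"az": 0,"tx": -0.7,"ty": 0.16,"tz": 0,"jaw": 1}
    - {"ax": 0,"ay": 0,"az": 0,"tx": -0.7,"ty": 0.16,"tz": 0,"jaw": 1}
    - {"ax": 0,"ay": 0,"az": 0,"tx": -0.7,"ty": 0.16,"tz": 0,"jaw": 1}
    - {"ax": 0,"ay": 0,"az": 0,"tx": -0.7,"ty": 0.16,"tz": 0,"jaw": 1}
    - {"ax": 0,"ay": 0,"az": 0,"tx": -0.7,"ty": 0.16,"tz": 0,"jaw": 1}
    - {"ax": 0,"ay": 0,"az": 0,"tx": -0.8,"ty": 0.16,"tz": 0,"jaw": 1}
    - {"ax": 0,"ay": 0,"az": 0,"tx": -0.8,"ty": 0.16,"tz": 0,"jaw": 1}
    - {"ax": 0,"ay": 0,"az": 0,"tx": -0.7,"ty": 0.14,"tz": 0,"jaw": 1}
    - {"ax": 0,"ay": 0,"az": 0,"tx": -0.4,"ty": 0.1,"tz": 0,"jaw": 1}

```text
time_s: 20.72
ee_pos: [0.3985, -0.0645, 0.4674]
tcp_rot: [180.0, -0.0, -10.4]
ft_force: [0.2, -0.1, 0.2]
gripper_width: 0.0004
grip_force: 0.0
```

Request:
step_arm:
  series:
    - {"ax": 0,"ay": 0,"az": 0,"tx": 0,"ty": 0,"tz": 0,"jaw": 1}
    - {"ax": 0,"ay": 0,"az": 0,"tx": 0,"ty": 0,"tz": 0,"jaw": 1}

```text
time_s: 20.88
ee_pos: [0.4009, -0.0651, 0.4678]
tcp_rot: [180.0, -0.2, -10.5]
ft_force: [-0.0, -0.8, -0.5]
gripper_width: 0.0004
grip_force: 0.0
```

```bash
python3 plan.py .4003 -.0649 .147 180 0 -10.4; python3 - <<'E'
from bench import *; from h import *
s=grab_frame("scene"); t=pickle.load(open("t5.pkl","rb")); t2=grab_frame("top")
a=crop(t2["color"],305,115,90,110,4.4); b=crop(s["color"],245,110,90,110,4.4)
cv2.imwrite("pics/c9.png",np.hstack([a,b]))
E
```

```text
t 20.88 grasp [ 0.4013 -0.0653  0.3005] rot [ 1.7997e+02 -1.5000e-01 -1.0450e+01] F [-0.  -0.8 -0.5] w 0.0004 gf 0.0 j [-25.  -3.  99.   0.  84.  75.]
 shift now-axes [-0.026 -0.004  3.838] target-axes [-1.600e-02 -3.000e-03  3.838e+00] turn [ 0.005 -0.03  -0.01 ]
```

View pics/c9.png

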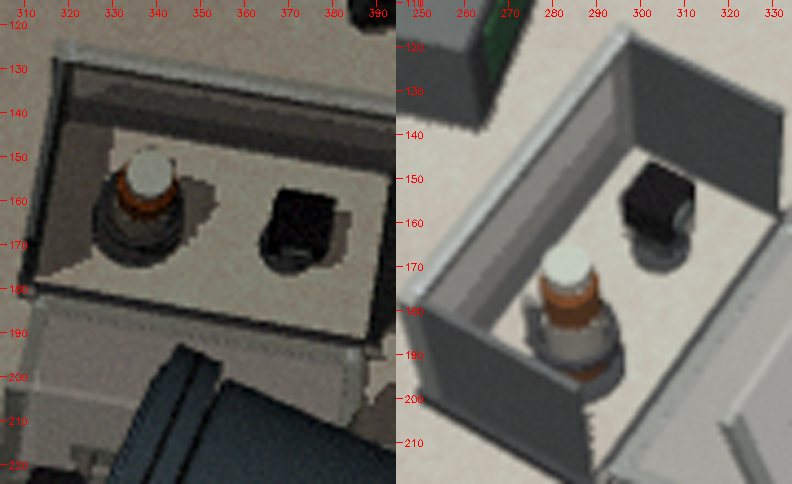

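The bottle stands upright in the ring: cap at top (338.6,154) and scene (283.6,169.7), clear of the walls. Next I'll push the hood shut from in front of the bar.

Request:
step_arm:
  series:
    - {"ax": 0,"ay": 0,"az": 0,"tx": 0,"ty": 0,"tz": 0.5,"jaw": 1}
    - {"ax": 0,"ay": 0,"az": 0,"tx": 0,"ty": 0,"tz": 0.8,"jaw": 1}
    - {"ax": 0,"ay": 0,"az": 0,"tx": 0,"ty": 0,"tz": 0.9,"jaw": 1}
    - {"ax": 0,"ay": 0,"az": 0,"tx": 0,"ty": 0,"tz": 0.9,"jaw": 1}
    - {"ax": 0,"ay": 0,"az": 0,"tx": 0,"ty": 0,"tz": 0.6,"jaw": 1}
    - {"ax": 0,"ay": 0,"az": 0,"tx": 0,"ty": 0,"tz": 0.2,"jaw": 1}
    - {"ax": 0,"ay": 0,"az": 0,"tx": 0,"ty": 0,"tz": 0,"jaw": 1}
    - {"ax": 0,"ay": 0,"az": 0,"tx": 0.2,"ty": 0,"tz": 0,"jaw": 1}
    - {"ax": 0,"ay": 0,"az": 0,"tx": 0.2,"ty": 0,"tz": 0,"jaw": 1}
    - {"ax": 0,"ay": 0,"az": 0,"tx": 0.1,"ty": 0,"tz": 0,"jaw": 1}

```text
time_s: 21.82
ee_pos: [0.4228, -0.0694, 0.3125]
tcp_rot: [179.9, -0.2, -10.4]
ft_force: [-13.7, 0.3, 9.8]
gripper_width: 0.0002
grip_force: 6.4
```

```bash
python3 plan.py .4208 -.0687 .147 180 0 -10.4; python3 - <<'E'
from fit import *
print(tri(t,(338.6,154),s,(283.6,169.7)))
E
```

```text
t 21.82 grasp [ 0.4232 -0.0697  0.1452] rot [ 1.7994e+02 -1.5000e-01 -1.0380e+01] F [-13.7   0.3   9.8] w 0.0002 gf 6.4 j [-24.   7. 111.  -0.  61.  76.]
 shift now-axes [-0.053 -0.009 -0.045] target-axes [-0.053 -0.009 -0.045] turn [ 0.012 -0.03   0.003]
(array([ 0.6720096 , -0.05682606,  0.15046437]), [np.float64(0.0009005268198848339), np.float64(0.0009005268198848412)])
```

Request:
step_arm:
  series:
    - {"ax": 0,"ay": 0,"az": 0,"tx": 0.15,"ty": 0,"tz": -0.19,"jaw": 1}
    - {"ax": 0,"ay": 0,"az": 0,"tx": 0.16,"ty": 0,"tz": -0.19,"jaw": 1}
    - {"ax": 0,"ay": 0,"az": 0,"tx": 0.18,"ty": 0,"tz": -0.19,"jaw": 1}
    - {"ax": 0,"ay": 0,"az": 0,"tx": 0.18,"ty": 0,"tz": -0.18,"jaw": 1}
    - {"ax": 0,"ay": 0,"az": 0,"tx": 0.2,"ty": 0,"tz": -0.17,"jaw": 1}
    - {"ax": 0,"ay": 0,"az": 0,"tx": 0.2,"ty": 0,"tz": -0.16,"jaw": 1}

```text
time_s: 22.32
ee_pos: [0.4625, -0.0763, 0.3553]
tcp_rot: [180.0, 0.2, -10.4]
ft_force: [-9.8, 0.5, 5.4]
gripper_width: 0.0002
grip_force: 4.7
```

```bash
python3 plan.py .4651 -.0767 .2015 180 0 -10.4
```

```text
t 22.32 grasp [ 0.4619 -0.0763  0.188 ] rot [179.97   0.21 -10.38] F [-9.8  0.5  5.4] w 0.0002 gf 4.7 j [-23.   9. 103.  -0.  68.  77.]
 shift now-axes [ 0.064 -0.003 -0.337] target-axes [ 0.065 -0.003 -0.337] turn [0.006 0.042 0.005]
```

Request:
step_arm:
  series:
    - {"ax": 0,"ay": 0,"az": 0,"tx": 0.22,"ty": 0,"tz": -0.15,"jaw": 1}
    - {"ax": 0,"ay": 0,"az": 0,"tx": 0.22,"ty": 0,"tz": -0.14,"jaw": 1}
    - {"ax": 0,"ay": 0,"az": 0,"tx": 0.23,"ty": 0,"tz": -0.12,"jaw": 1}
    - {"ax": 0,"ay": 0,"az": 0,"tx": 0.23,"ty": 0,"tz": -0.12,"jaw": 1}
    - {"ax": 0,"ay": 0,"az": 0,"tx": 0.24,"ty": 0,"tz": -0.1,"jaw": 1}
    - {"ax": 0,"ay": 0,"az": 0,"tx": 0.24,"ty": 0,"tz": -0.09,"jaw": 1}
    - {"ax": 0,"ay": 0,"az": 0,"tx": 0.25,"ty": 0,"tz": -0.07,"jaw": 1}
    - {"ax": 0,"ay": 0,"az": 0,"tx": 0.25,"ty": 0,"tz": -0.07,"jaw": 1}
    - {"ax": 0,"ay": 0,"az": 0,"tx": 0.26,"ty": 0,"tz": -0.05,"jaw": 1}
    - {"ax": 0,"ay": 0,"az": 0,"tx": 0.26,"ty": 0,"tz": -0.03,"jaw": 1}

```text
time_s: 23.15
ee_pos: [0.5583, -0.0939, 0.3938]
tcp_rot: [180.0, -0.1, -10.4]
ft_force: [-2.8, 0.0, 2.9]
gripper_width: 0.0005
grip_force: 1.7
```

Request:
step_arm:
  series:
    - {"ax": 0,"ay": 0,"az": 0,"tx": 0.26,"ty": 0,"tz": -0.02,"jaw": 1}
    - {"ax": 0,"ay": 0,"az": 0,"tx": 0.26,"ty": 0,"tz": -0.01,"jaw": 1}
    - {"ax": 0,"ay": 0,"az": 0,"tx": 0.26,"ty": 0,"tz": 0.01,"jaw": 1}
    - {"ax": 0,"ay": 0,"az": 0,"tx": 0.26,"ty": 0,"tz": 0.01,"jaw": 1}
    - {"ax": 0,"ay": 0,"az": 0,"tx": 0.26,"ty": 0,"tz": 0.03,"jaw": 1}

```text
time_s: 23.57
ee_pos: [0.6097, -0.1034, 0.3927]
tcp_rot: [180.0, -0.1, -10.4]
ft_force: [-2.6, -0.3, 2.4]
gripper_width: 0.0002
grip_force: 1.2
```

```bash
python3 plan.py .6400 -.1089 .22 180 0 -10.4
```

```text
t 23.57 grasp [ 0.61   -0.1036  0.2254] rot [ 1.7996e+02 -1.4000e-01 -1.0400e+01] F [-2.6 -0.3  2.4] w 0.0002 gf 1.2 j [-20.  22.  79.  -0.  79.  80.]
 shift now-axes [ 0.771 -0.001  0.138] target-axes [ 0.771 -0.001  0.136] turn [ 0.007 -0.028  0.001]
```

Request:
step_arm:
  series:
    - {"ax": 0,"ay": 0,"az": 0,"tx": 0.25,"ty": 0,"tz": 0.05,"jaw": 1}
    - {"ax": 0,"ay": 0,"az": 0,"tx": 0.25,"ty": 0,"tz": 0.05,"jaw": 1}
    - {"ax": 0,"ay": 0,"az": 0,"tx": 0.15,"ty": 0,"tz": 0.03,"jaw": 1}
    - {"ax": 0,"ay": 0,"az": 0,"tx": 0.1,"ty": 0,"tz": 0,"jaw": 1}
    - {"ax": 0,"ay": 0,"az": 0,"tx": 0.05,"ty": 0,"tz": 0,"jaw": 1}
    - {"ax": 0,"ay": 0,"az": 0,"tx": 0,"ty": 0,"tz": 0,"jaw": 1}

```text
time_s: 24.07
ee_pos: [0.6398, -0.1089, 0.385]
tcp_rot: [-180.0, 0.2, -10.4]
ft_force: [-5.4, -0.1, -0.2]
gripper_width: 0.0004
grip_force: 2.1
```

```bash
python3 plan.py .6400 -.1089 .22 180 0 -10.4
```

```text
t 24.07 grasp [ 0.6392 -0.1088  0.2177] rot [-180.      0.2   -10.39] F [-5.4 -0.1 -0.2] w 0.0004 gf 2.1 j [-19.  26.  75.  -0.  80.  81.]
 shift now-axes [ 0.005 -0.002 -0.058] target-axes [ 0.005 -0.002 -0.058] turn [-0.001  0.039  0.001]
```

Request:
step_arm:
  series:
    - {"ax": 0,"ay": 0,"az": 0,"tx": 0.05,"ty": 0,"tz": 0,"jaw": 1}
    - {"ax": 0,"ay": 0,"az": 0,"tx": 0.05,"ty": 0,"tz": 0,"jaw": 1}
    - {"ax": 0,"ay": 0,"az": 0,"tx": 0,"ty": 0,"tz": 0,"jaw": 1}

```text
time_s: 24.32
ee_pos: [0.6413, -0.1092, 0.385]
tcp_rot: [180.0, 0.6, -10.4]
ft_force: [-16.5, 2.3, 6.1]
gripper_width: 0.0006
grip_force: 8.4
```

The force has risen to 16.5 N with little motion, so the hood is at its shut stop. I'll press a touch more, then retreat.

Request:
step_arm:
  series:
    - {"ax": 0,"ay": 0,"az": 0,"tx": 0.04,"ty": 0,"tz": 0,"jaw": 1}
    - {"ax": 0,"ay": 0,"az": 0,"tx": 0,"ty": 0,"tz": 0,"jaw": 1}
    - {"ax": 0,"ay": 0,"az": 0,"tx": -0.2,"ty": 0,"tz": 0,"jaw": 1}
    - {"ax": 0,"ay": 0,"az": 0,"tx": -0.3,"ty": 0,"tz": 0,"jaw": 1}
    - {"ax": 0,"ay": 0,"az": 0,"tx": -0.3,"ty": 0,"tz": -0.5,"jaw": 1}
    - {"ax": 0,"ay": 0,"az": 0,"tx": -0.5,"ty": 0.3,"tz": -0.7,"jaw": 1}
    - {"ax": 0,"ay": 0,"az": 0,"tx": -0.6,"ty": 0.6,"tz": -0.4,"jaw": 1}
    - {"ax": 0,"ay": 0,"az": 0,"tx": -0.6,"ty": 0.7,"tz": 0,"jaw": 1}
    - {"ax": 0,"ay": 0,"az": 0,"tx": -0.6,"ty": 0.7,"tz": 0,"jaw": 1}
    - {"ax": 0,"ay": 0,"az": 0,"tx": -0.6,"ty": 0.7,"tz": 0,"jaw": 1}

```text
time_s: 25.15
ee_pos: [0.4774, -0.2018, 0.4504]
tcp_rot: [179.9, -0.2, -10.3]
ft_force: [-0.2, -1.2, -0.0]
gripper_width: 0.0003
grip_force: 0.0
```

Request:
step_arm:
  series:
    - {"ax": 0,"ay": 0,"az": 0,"tx": -0.6,"ty": 0.7,"tz": 0,"jaw": 1}
    - {"ax": 0,"ay": 0,"az": 0,"tx": -0.6,"ty": 0.7,"tz": 0,"jaw": 1}
    - {"ax": 0,"ay": 0,"az": 0,"tx": -0.4,"ty": 0.7,"tz": 0,"jaw": 1}
    - {"ax": 0,"ay": 0,"az": 0,"tx": -0.4,"ty": 0.7,"tz": 0,"jaw": 1}
    - {"ax": 0,"ay": 0,"az": 0,"tx": -0.3,"ty": 0.7,"tz": 0,"jaw": 1}
    - {"ax": 0,"ay": 0,"az": 0,"tx": 0,"ty": 0,"tz": 0,"jaw": 1}
    - {"ax": 0,"ay": 0,"az": 0,"tx": 0,"ty": 0,"tz": 0,"jaw": 1}

```text
time_s: 25.73
ee_pos: [0.362, -0.3237, 0.4498]
tcp_rot: [180.0, -0.1, -10.6]
ft_force: [0.7, 0.3, -0.5]
gripper_width: 0.0005
grip_force: 0.0
```

```bash
python3 - <<'E'
from bench import *; from h import *
print({k:np.round(v,2).tolist() for k,v in observe().items() if k in("time_s","ee_pos","ft_force")})
for n,box in(("scene",(243,105,95,100)),("top",(308,118,100,75))):
    f=grab_frame(n)["color"]; r=pickle.load(open(n+".pkl","rb"))["color"]
    x,y,w,h=box; d=np.abs(f.astype(int)-r).sum(2)[y:y+h,x:x+w]
    ys,xs=np.where(cv2.medianBlur((d>60).astype(np.uint8),3)>0)
    print(n,"changed px",len(xs),"bbox",(xs.min()+x,ys.min()+y,xs.max()+x,ys.max()+y) if len(xs) else None)
    # best shift of the handle patch vs start (hood shut)
    hx,hy,hw,hh=(279,122,34,50) if n=="scene" else (330,142,58,24)
    p=r[hy:hy+hh,hx:hx+hw]; a=f[hy-4:hy+hh+4,hx-4:hx+hw+4]
    m=cv2.minMaxLoc(cv2.matchTemplate(a,p,cv2.TM_CCOEFF_NORMED)); print("handle shift",m[3][0]-4,m[3][1]-4,"score",round(m[1],3))
E
```

```text
{'time_s': 25.73, 'ee_pos': [0.36, -0.32, 0.45], 'ft_force': [0.72, 0.25, -0.49]}
scene changed px 85 bbox (np.int64(278), np.int64(173), np.int64(290), np.int64(183))
handle shift 0 0 score 0.998
top changed px 27 bbox (np.int64(332), np.int64(160), np.int64(341), np.int64(164))
handle shift 0 0 score 0.946
```

The handle is back at its shut position in both views, and the only change around the cell is the bottle now in the ring. I'll hand the job in.

```bash
python3 -c "
from bench import *
print(job_done())"
```

```text
the job is handed in; nothing more can be done
None
```

I handed the job in at about 26 s of the 72 s allowed: in the pictures the stand is upright mid-plate, the tall bottle stands in the ring and the hood is shut; no verdict came back from the judge.

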